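Sort the tea tins, shut the flap and lock it

TASK

Sort the tea tins standing on the oak board: the expired ones marked in red go into the grey bin, all the others into the tray of the covered station in front of the drip cone. Then shut the acrylic flap fully, put the key from its stand into the lock's slot and turn it clockwise as far as it goes; leave the key fully in, and leave the jug and the two tumblers where they are.

Things in the scene. Friction and masses are not known exactly. Their poses are not given: they have to be found in the camera images.
- good0_c (a point): a good 44 mm square, 38 mm high tea tin, steel with a green lid, 60 to 130 g and no red on it, may be absent; the point is its centre, half-way up; z up, x and y square to its sides. It stands on the oak board at first
- good1_c (a point): a good 44 mm square, 38 mm high tea tin, steel with a green lid, 60 to 130 g and no red on it, may be absent; the point is its centre, half-way up; z up, x and y square to its sides. It stands on the oak board at first
- good2_c (a point): a good 44 mm square, 38 mm high tea tin, steel with a green lid, 60 to 130 g and no red on it, may be absent; the point is its centre, half-way up; z up, x and y square to its sides. It stands on the oak board at first
- reject0_c (a point): a reject (expired): 44 mm square, 38 mm high tea tin, steel with a green lid, 60 to 130 g, marked with a red round sticker on the lid and a red band round the sides, may be absent; the point is its centre, half-way up; z up, x and y square to its sides. It stands on the oak board at first
- reject1_c (a point): a reject (expired): 44 mm square, 38 mm high tea tin, steel with a green lid, 60 to 130 g, marked with a red round sticker on the lid and a red band round the sides, may be absent; the point is its centre, half-way up; z up, x and y square to its sides. It stands on the oak board at first
- reject2_c (a point): a reject (expired): 44 mm square, 38 mm high tea tin, steel with a green lid, 60 to 130 g, marked with a red round sticker on the lid and a red band round the sides, may be absent; the point is its centre, half-way up; z up, x and y square to its sides. It stands on the oak board at first
- station: fixed covered station on the oak board (board top at z = 0.018): oak tray, clear acrylic sides, drip cone, lock at its right. Origin under the tray at the board's top; x away from the robot, y left, z up. Side panels (6 mm thick, at y = +-147 mm) and back panel are 75 mm high, the front rim (x = -117 to -125 mm) 24 mm
- tray (a point): middle of the free part of the tray's floor, in front of the drip cone, 8 mm above the board; axes as the station's. Here the tins go: inside, free floor from x -62 to +65 mm and y -144 to +144 mm of this point
- cone (a point): stainless drip cone, fixed in the tray behind the free floor, 86 mm wide; the point is the middle of its rim, 61 mm above the board
- flap (a joint): hinge of the clear acrylic flap over the tray, rad: 0 shut (level, lying over the side panels), 1.57 upright; starts open at 1.4 to 1.7, stays where it is left (hinge friction 0.3 N m, so some 2 to 4 N push it at 0.16 m from the hinge), opens to 1.85
- flap_hinge (a point): middle of the flap's hinge line, at the back of the station, 112 mm behind its origin and 76 mm above the board; the line runs along the station's y. The flap is 226 mm from hinge to free edge, 306 mm wide; shut, its faces lie 0 and 5 mm above this line (the orange strip at the edge is 7 mm thick)
- flap_edge (a point): middle of the flap's free edge (orange strip), 226 mm from the hinge line
- lock (a joint): rotor of the lock, rad: starts at 0 to 0.25, grows as it is turned clockwise seen from above, stop at 1.3 (locked: the steel tongue on it then lies over the flap); friction 0.05 N m, stays where it is left
- lock_slot (a point): mouth of the key slot, centre of the top of the brass rotor (36 mm square, 24 mm high, on a grey housing 44 mm square), 94 mm above the board, on the vertical turning axis; z up, x along the slot's length. The slot is 19 by 9 mm, 24 mm deep, chamfered 2 mm, upright. It turns with the rotor
- key_bow (a point): middle of the grip of the loose key (60 g) that stands upright in its stand: blue flat grip 32 mm along x, 10 mm thick along y, 42 mm high (from 19 mm above this point to 23 mm below); z up. Under it a brass collar 24 mm wide, 5 mm thick, its underside 28 mm below this point
- key_tip (a point): middle of the tip of the key's blade, 50 mm below key_bow; same axes. The blade is 16 mm along x by 6 mm along y, 22 mm long from collar to tip, its last 4 mm narrowed to 12 by 4 mm. Either way round fits the lock's slot; fully in, the collar rests on the rotor
- keystand: fixed black key stand 60 by 60 by 30 mm with a pocket for the blade (20 by 10 mm, 26 mm deep); origin at the centre of its underside
- bin: fixed grey reject bin, open box 170 mm (x) by 130 mm (y) by 60 mm high, walls and floor 4 mm; origin at the centre of its underside, x and y square to its sides
- coaster: wooden coaster, fixed, 100 mm wide, 8 mm thick, under the jug; origin at its underside
- jug: yellow ceramic creamer jug, 72 mm wide, 85 mm high, handle; not part of the job; origin at its underside
- tumbler0: clear glass tumbler 72 mm wide, 100 mm high, not part of the job; origin at its underside
- tumbler1: second clear glass tumbler, same size, not part of the job
Mind the look-alikes: they are no part of the job. What is shaped like the part that bears good2_c but blue, orange or white is not meant.

How it is judged:
By the outcome, as a careful person would: the job done as asked, in the order asked, and still so for the second after the job is handed in, with the robot touching nothing.
Of good0, good1, good2 only 2 to 3 are there at a start; the rules pass over those that are not, and their reading is None.
Of reject0, reject1, reject2 only 2 to 3 are there at a start; the rules pass over those that are not, and their reading is None.
At some moment in a run one of good0, good1, good2, reject0, reject1, reject2 may be knocked a few centimetres aside while the robot is not near it.
It also fails if it takes over 210 s, if anything falls off the work surface, if the arm or the gripper's body presses on something with over 40 N, if the wrist force passes 120 N, or if a joint passes its speed limit or range.

ROBOT

A 6-joint arm with a two-finger parallel gripper is mounted at the origin on the work surface. World frame = base frame: x ahead of the robot, y to its left, z up, the work surface at z = 0. Lengths are in mm, angles in degrees, forces in N, time in s.
With the tool pointing down it reaches from about 350 to 850 mm from the base axis. Payload 8.1 kg.
Tool frame: the origin (TCP) lies between the finger pads; the fingertips stand 22 mm ahead of it and the grasp point (between the pads) lies 3 mm ahead of it (r.nose_length is the z of the fingertips in the tool frame, in mm); z points along the fingers, x is the direction in which the jaws open and shut, and the axes are right-handed (so a half turn about z gives the same grasp; the last joint's range is limited). The gripper opens to 85 mm and grips with 20 to 120 N. Pads are 22 mm wide; open, the fingers measure 114 mm over their backs; the gripper's body (76 mm by 85 mm) begins 54 mm behind the grasp point. The pads swing forward as they close: fully open they stand 13 mm farther back than shut.
Start: joints at [64.435, 7.471, 85.268, -0, 87.261, -4.893], TCP at [211.793, 561.382, 253.292] pointing down, gripper open.
Joint ranges: [-169.43, 169.43], [-51.17, 129.36], [1.28, 143.12], [-76.62, 256.62], [0, 156.53], [-152.29, 152.29]. Speed limits (degrees/s): [136.94, 136.94, 159.86, 180, 180, 180].

INTERFACE

Orientations are given as [roll, pitch, yaw] about the fixed x, y, z axes, in that order (R = Rz(yaw) Ry(pitch) Rx(roll)).
In Python, from bench import r gives the robot as it stands.
- The arm moves only by the shell command python3 -m jog 'ROWS' [FORCE]. ROWS is JSON, a list of rows, each a list of 5 numbers: the shift along the tool's x, y, z in m, then the turn about the tool's z in degrees, then the opening in per cent of the stroke, from 0 (shut) to 100 (fully open). A call has 1 to 8 rows; each row is the pose to reach, as a shift and turn from the pose measured when the call began, along the tool's axes at that moment; what a row does not reach only later rows make up. A row lasts 1/10 s, in which the tool goes at most 50 mm and 8.59 degrees, less where a joint would pass 70% of its speed; a pose out of reach is approached as far as the arm can. A call with a gripper value outside its range is refused whole. The fingers move at their own pace and stop on an object; FORCE is the grip in N (left out, the last holds). Time passes only in rows, so rows that repeat a pose let the fingers close. It gives the time, the measured TCP pose, the force and the opening at its end, in the units of the state.
- r.sense(): the state, without advancing time (a new reading comes with each control period).
- r.snapshot(name): name is "scene" or "top" or "wrist"; returns a dict with "image" (420x560x3 uint8, red, green, blue), "K" (3x3 intrinsics, pixels), "T" (4x4, takes a point from camera to world coordinates); the wrist camera has in their place "tool_from_camera" (4x4, takes a point from camera to tool coordinates, whose origin is the TCP and whose axes are the tool frame's). Camera axes: x right, y down, z forward; pixel columns grow to the right and rows downward; lengths in mm; the calibration is good to about 2 mm. A picture is of the moment at which its call begins: read the wrist's pose just before it. There is no depth.
- r.hand_in(): hands the job in, once; it reports no verdict.
Trained networks look in a picture, given as the dict that the camera call returned (one of the last four; its "shot" number tells which), for a name from the list of things; names that differ only in an ending like _2 or _b are one class to them, and where a whole thing is asked for, a point or a joint stands for the part that bears it (a point fixed in the world has none). Each returns a list of dicts, best first, with "conf" (0 to 1); they miss things now and then, are a little off and sometimes report something else, mostly with a low value. They report only what shows in the picture. A call takes as long as a camera call. They do not tell look-alikes from the thing itself.
- r.search_frame(picture, label): "bbox" ([left, top, right, bottom] in pixels, round what is visible of it).
- r.pinpoint(picture, label): "uv" ([column, row] in pixels: a listed point, or the origin of a listed thing).
The state is a dict: "time": time; "joint_pos": joint angles; "qd": joint speeds; "joint_efforts": joint torques, N m; "tool_pos": TCP position; "tcp_rot": TCP orientation; "ft_force": force on the tool from outside, world axes, zero at the start; "wrist_torque": the same for the moment, N m; "finger_gap": finger opening in mm.
Only numpy, scipy, OpenCV 4.12 (cv2) and the standard library are available. Lean on these libraries where they do the work, as an engineer would, in place of code of your own. Each camera call takes 0.05 s, during which the arm holds its last target. There are 200 camera calls.

## Working session

There is one attempt and no reset: what is moved stays moved. The work goes in short steps, Python scripts to look and compute and a shell command to move; the robot and the scene stay as the last step left them, time stands still between calls to the robot, and variables do not carry over. Pictures are saved under pics/ and viewed, about 12 in all and at most 16, crops included, and the job is handed in when it is done.

```bash
ls; mkdir -p pics
cat > h.py <<'E'
from bench import r
import numpy as np, cv2
from scipy.spatial.transform import Rotation as R
def snap(n,save=None):
    s=r.sense(); p=r.snapshot(n)
    if n=="wrist":
        T=np.eye(4);T[:3,:3]=R.from_euler('xyz',s['tcp_rot'],degrees=True).as_matrix();T[:3,3]=s['tool_pos']
        p['Tw']=T@np.array(p['tool_from_camera'])
    else: p['Tw']=np.array(p['T'])
    if save: cv2.imwrite('pics/'+save,np.array(p['image'])[:,:,::-1])
    return p
def at(p,uv,z):
    d=p['Tw'][:3,:3]@np.linalg.inv(np.array(p['K']))@np.array([uv[0],uv[1],1.]);o=p['Tw'][:3,3]
    return (o+d*(z-o[2])/d[2])
def proj(p,X):
    c=np.linalg.inv(p['Tw'])@np.append(X,1.);u=np.array(p['K'])@c[:3];return u[:2]/u[2]
def tri(ps,uvs):
    A=np.zeros((3,3));b=np.zeros(3)
    for p,uv in zip(ps,uvs):
        d=p['Tw'][:3,:3]@np.linalg.inv(np.array(p['K']))@np.array([uv[0],uv[1],1.]);d/=np.linalg.norm(d)
        M=np.eye(3)-np.outer(d,d);A+=M;b+=M@p['Tw'][:3,3]
    return np.linalg.solve(A,b)
def rel(X,yaw=None):
    s=r.sense();Rm=R.from_euler('xyz',s['tcp_rot'],degrees=True).as_matrix()
    return Rm.T@(np.array(X)-s['tool_pos'])/1000
E
python3 - <<'E'
from h import *
np.set_printoptions(precision=1,suppress=True)
s=r.sense();print(s)
a=snap('scene','scene0.png');b=snap('top','top0.png')
for p,n in((a,'scene'),(b,'top')):
    print(n,p['K'],p['Tw'])
    for l in ['good0_c','reject0_c','tray','cone','flap_hinge','flap_edge','lock_slot','key_bow','key_tip','keystand','bin','jug','tumbler0','station']:
        print(l,[(np.round(d['uv'],1).tolist(),round(d['conf'],2)) for d in r.pinpoint(p,l)][:8])
E
```

```text
pics
{'time': 0.0, 'joint_pos': array([64.4,  7.5, 85.3,  0. , 87.3, -4.9]), 'qd': array([-0. , -0.1,  0. ,  0. , -0. ,  0.1]), 'joint_efforts': array([ -0. , -56.9, -50.1,  -0. ,   0. ,  -0. ]), 'tool_pos': array([211.6, 560.9, 252.2]), 'tcp_rot': array([-180. ,    0.1,   69.3]), 'ft_force': array([ 0.2, -0.6, -0.9]), 'wrist_torque': array([-0.,  0., -0.]), 'finger_gap': 85.25742430857238}
scene [[457.    0.  293.3]
 [  0.  457.  211.5]
 [  0.    0.    1. ]] [[  -0.3    0.7   -0.7 1115.6]
 [   0.9    0.2   -0.2  254.9]
 [  -0.    -0.7   -0.7  818.1]
 [   0.     0.     0.     1. ]]
good0_c [([464.0, 308.8], 0.71)]
reject0_c [([372.9, 246.6], 0.76), ([468.1, 276.4], 0.34)]
tray []
cone []
flap_hinge [([222.5, 271.9], 0.96)]
flap_edge [([199.9, 200.9], 0.82)]
lock_slot []
key_bow [([112.4, 222.7], 0.71), ([144.7, 193.8], 0.7), ([119.6, 236.5], 0.46)]
key_tip [([118.9, 235.5], 0.47), ([464.0, 310.3], 0.43)]
keystand [([119.1, 238.4], 0.92)]
bin [([145.5, 189.6], 0.76)]
jug [([411.8, 378.7], 0.74), ([421.6, 257.2], 0.53), ([359.3, 283.2], 0.52)]
tumbler0 [([301.2, 345.0], 0.97), ([346.5,
[... 213 characters left out ...]
 -0.1   -1.  1183.4]
 [   0.     0.     0.     1. ]]
good0_c [([101.2, 177.2], 0.76), ([418.1, 147.8], 0.56)]
reject0_c [([190.3, 215.7], 0.97)]
tray [([298.9, 186.2], 0.71)]
cone [([295.6, 146.6], 0.78)]
flap_hinge [([297.0, 116.1], 0.97), ([100.5, 210.2], 0.73)]
flap_edge [([300.5, 67.2], 0.75)]
lock_slot [([376.0, 167.2], 0.71)]
key_bow [([419.1, 142.6], 0.57)]
key_tip [([414.2, 145.7], 0.6)]
keystand [([419.6, 147.5], 0.74), ([298.5, 146.5], 0.65), ([298.2, 172.5], 0.64)]
bin [([429.7, 211.9], 0.92), ([300.0, 191.8], 0.25), ([376.9, 166.5], 0.19)]
jug [([131.1, 106.0], 0.84)]
tumbler0 [([184.8, 104.2], 0.7), ([220.5, 105.8], 0.66)]
station [([298.4, 172.4], 0.78), ([189.3, 170.8], 0.24)]
```

View pics/scene0.png

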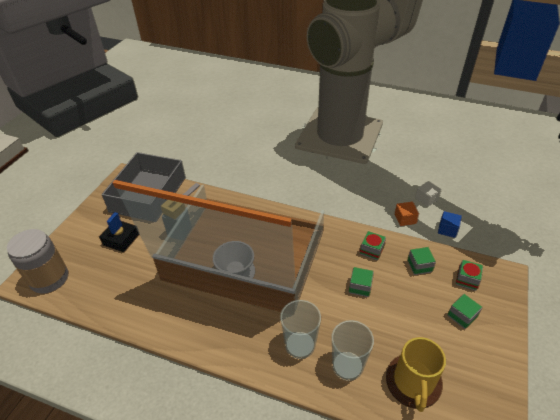

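View pics/top0.png

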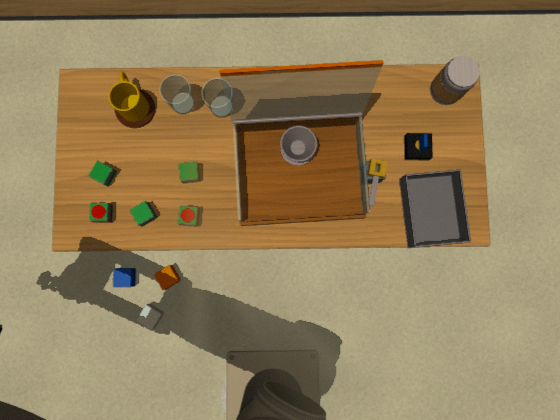

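The picture shows five tins on the board. Positions in the top view:
- **Rejects (red dot):** (101,212) and (188,215).
- **Goods:** (102,174), (144,213) and (190,172).
- **Look-alikes, off the board:** blue (123,278), orange (168,277) and white (150,314).

Other things in the top view: the slot is at (377,168), the key at (424,140) and the bin at (435,210).

```bash
cat > tins.py <<'E'
from h import *
def tins(p,ztop=56,amin=120):
    im=np.array(p['image']);hsv=cv2.cvtColor(im,cv2.COLOR_RGB2HSV)
    g=cv2.inRange(hsv,(50,110,40),(85,255,255));rd=cv2.inRange(hsv,(0,170,90),(4,255,255))|cv2.inRange(hsv,(174,170,90),(180,255,255))
    m=cv2.morphologyEx(g|rd,cv2.MORPH_CLOSE,np.ones((3,3),np.uint8))
    out=[]
    for c in cv2.findContours(m,cv2.RETR_EXTERNAL,cv2.CHAIN_APPROX_NONE)[0]:
        if cv2.contourArea(c)<amin: continue
        mm=np.zeros(m.shape,np.uint8);cv2.drawContours(mm,[c],-1,255,-1)
        ng=(mm&g>0).sum();nr=(mm&rd>0).sum()
        if ng<amin/4: continue
        (cx,cy),wh,_=rect=cv2.minAreaRect(c)
        W=np.array([at(p,q,ztop)[:2] for q in cv2.boxPoints(rect)])
        e=W[1]-W[0];e2=W[2]-W[1]
        out.append(dict(uv=(round(cx),round(cy)),xy=W.mean(0).round(1),size=(np.linalg.norm(e).round(1),np.linalg.norm(e2).round(1)),ang=round(np.degrees(np.arctan2(e[1],e[0]))%90,1),red=round(nr/(ng+nr),2)))
    return out
if __name__=='__main__':
    import sys
    p=snap(sys.argv[1]); print(r.sense()['time'])
    for t in tins(p): print(t)
E
python3 tins.py top
python3 - <<'E'
from h import *
np.set_printoptions(precision=1,suppress=True)
a=snap('scene');b=snap('top')
for n,uv,z in [('hinge',(297,116.1),94),('tray',(298.9,186.2),26),('cone',(295.6,146.6),79),('slot',(376,167.2),112),('bin',(429.7,211.9),4),('stand',(419.6,147.5),20),('panel FL',(241,223),93),('FR',(369,214),93)]:
    print(n,at(b,uv,z))
print('bow',tri([a,b],[(115,222),(425,141)]),'edge',tri([a,b],[(199.9,200.9),(300.5,67.2)]))
im=b['image'][60:260,330:500][:,:,::-1]
cv2.imwrite('pics/c1.png',cv2.resize(im,None,fx=4,fy=4,interpolation=cv2.INTER_CUBIC)[:600])
E
```

```text
1.55
{'uv': (98, 212), 'xy': array([441.8, 403.4]), 'size': (np.float64(40.1), np.float64(40.3)), 'ang': np.float64(89.3), 'red': np.float64(0.54)}
{'uv': (143, 213), 'xy': array([436.1, 299.3]), 'size': (np.float64(45.9), np.float64(47.7)), 'ang': np.float64(31.0), 'red': np.float64(0.0)}
{'uv': (185, 171), 'xy': array([536.1, 200.9]), 'size': (np.float64(23.8), np.float64(38.6)), 'ang': np.float64(89.3), 'red': np.float64(0.0)}
{'uv': (100, 172), 'xy': array([536.8, 403.4]), 'size': (np.float64(41.7), np.float64(40.1)), 'ang': np.float64(60.7), 'red': np.float64(0.0)}
hinge [655.  -65.6  94. ]
tray [501.  -70.4  26. ]
cone [586.2 -61.7  79. ]
slot [ 528.1 -240.9  112. ]
bin [ 436.7 -391.8    4. ]
stand [ 594.8 -369.8   20. ]
panel FL [407.2  65.8  93. ]
FR [ 424.1 -225.1   93. ]
bow [ 594.2 -362.2   79.1] edge [678.2 -62.2 318. ]
```

View pics/c1.png

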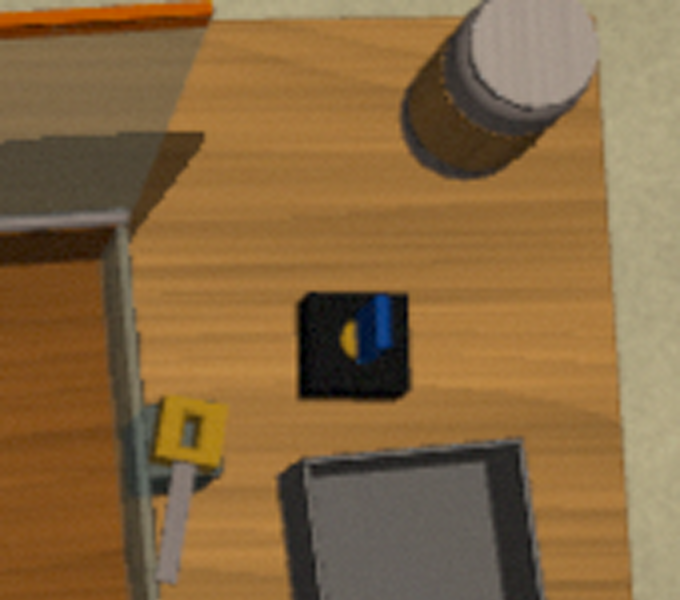

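The crop shows the slot at roughly (190,430) in crop pixels, with the tongue pointing towards the robot and left. The key's blue bow is at (378,320) and the bin is below it. Next is a close look at the tins with the wrist camera.

```bash
cat >> h.py <<'E'
def go(x,y,z,yaw=None):
    s=r.sense();d=rel([x,y,z]);t=0 if yaw is None else -((yaw-s['tcp_rot'][2]+180)%360-180)
    print('shift',d.round(4).tolist(),'turn',round(t,1),'n>=',int(np.ceil(max(np.linalg.norm(d)/.05,abs(t)/8.59))))
E
python3 -c "
from h import *
go(450,300,300,0)"
```

```text
shift [-0.1605, 0.3151, -0.0467] turn 69.3 n>= 9
```

```bash
python3 -m jog '[[-0.16,0.315,-0.045,69.3,100],[-0.16,0.315,-0.045,69.3,100],[-0.16,0.315,-0.045,69.3,100],[-0.16,0.315,-0.045,69.3,100],[-0.16,0.315,-0.045,69.3,100],[-0.16,0.315,-0.045,69.3,100],[-0.16,0.315,-0.045,69.3,100],[-0.16,0.315,-0.045,69.3,100]]'; python3 -m jog '[[0,0,0,0,100],[0,0,0,0,100]]'
python3 - <<'E'
from h import *
from tins import tins
p=snap('wrist','w1.png');print(p['Tw'].round(2))
for t in tins(p,amin=800): print(t)
print(r.sense()['time'])
E
```

```text
time: 2.45
tool_pos: [453.6, 296.4, 299.4]
tcp_rot: [180.0, -0.2, -0.1]
ft_force: [-0.8, 0.6, 0.0]
finger_gap: 85.5
time: 2.65
tool_pos: [453.7, 296.2, 299.5]
tcp_rot: [180.0, -0.2, 0.1]
ft_force: [0.4, -0.3, 0.1]
finger_gap: 85.4
[[ 1.0000e+00 -0.0000e+00  0.0000e+00  4.5314e+02]
 [ 0.0000e+00 -9.6000e-01 -2.7000e-01  3.6383e+02]
 [ 0.0000e+00  2.7000e-01 -9.6000e-01  4.2003e+02]
 [ 0.0000e+00  0.0000e+00  0.0000e+00  1.0000e+00]]
{'uv': (346, 269), 'xy': array([535.3, 193.5]), 'size': (np.float64(39.4), np.float64(40.1)), 'ang': np.float64(5.1), 'red': np.float64(0.0)}
{'uv': (254, 268), 'xy': array([429.7, 194.1]), 'size': (np.float64(40.0), np.float64(40.0)), 'ang': np.float64(83.3), 'red': np.float64(0.41)}
{'uv': (259, 174), 'xy': array([436.5, 302.9]), 'size': (np.float64(40.2), np.float64(40.1)), 'ang': np.float64(30.6), 'red': np.float64(0.0)}
{'uv': (262, 73), 'xy': array([440.8, 403.6]), 'size': (np.float64(42.4), np.float64(38.8)), 'ang': np.float64(88.5), 'red': np.float64(0.59)}
{'uv': (358, 74), 'xy': array([535.4, 403.2]), 'size': (np.float64(40.5), np.float64(40.1)), 'ang': np.float64(59.6), 'red': np.float64(0.0)}
2.7
```

View pics/w1.png

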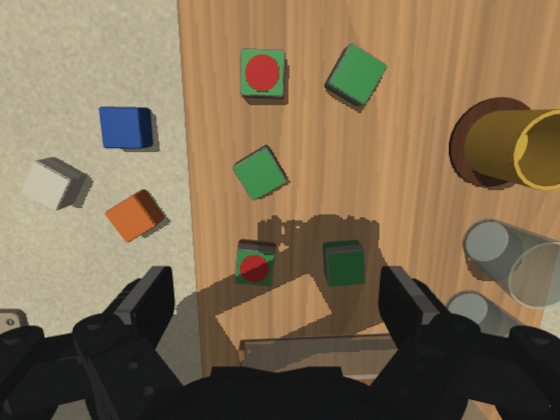

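The wrist view confirms the three goods at (259,174), (346,269) and (358,74), and the two rejects at (254,262) and (262,73). The blue, orange and white blocks lie off the board. First I pick the good tin at (436,303).

```bash
python3 -m jog '[[-0.0172,-0.0067,0.15,59.5,100],[-0.0172,-0.0067,0.15,59.5,100],[-0.0172,-0.0067,0.15,59.5,100],[-0.0172,-0.0067,0.15,59.5,100],[-0.0172,-0.0067,0.15,59.5,100],[-0.0172,-0.0067,0.15,59.5,100],[-0.0172,-0.0067,0.15,59.5,100],[-0.0172,-0.0067,0.15,59.5,100]]';python3 - <<'E'
from h import *
from tins import tins
p=snap('wrist','w2.png')
for t in tins(p,amin=800): print(t)
t=[t for t in tins(p,amin=800) if np.hypot(*(t['xy']-[436.5,302.9]))<30]
if t: go(*t[0]['xy'],44)
E
```

```text
time: 3.5
tool_pos: [435.3, 304.5, 149.1]
tcp_rot: [-179.9, -0.1, -59.2]
ft_force: [0.4, 0.1, -0.2]
finger_gap: 84.9
{'uv': (278, 224), 'xy': array([436.3, 302.8]), 'size': (np.float64(39.4), np.float64(40.2)), 'ang': np.float64(30.7), 'red': np.float64(0.0)}
{'uv': (508, 180), 'xy': array([534.8, 193.2]), 'size': (np.float64(42.6), np.float64(40.8)), 'ang': np.float64(5.5), 'red': np.float64(0.0)}
{'uv': (137, 136), 'xy': array([440.7, 404.8]), 'size': (np.float64(40.4), np.float64(41.6)), 'ang': np.float64(83.9), 'red': np.float64(0.57)}
{'uv': (221, 20), 'xy': array([522.2, 391.2]), 'size': (np.float64(46.2), np.float64(20.6)), 'ang': np.float64(30.8), 'red': np.float64(0.0)}
shift [0.0016, 0.0002, 0.1051] turn 0 n>= 3
```

View pics/w2.png

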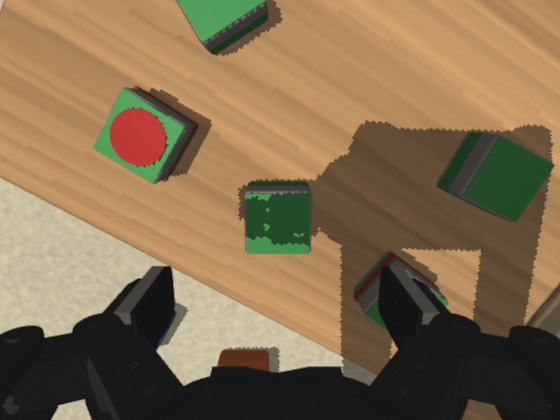

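The target tin is centred between the fingers at (278,224). The red tin at (400,290) is close to the right finger, so I narrow the jaws before going down.

```bash
python3 -m jog '[[0.0016,0,0.03,0,72],[0.0016,0,0.06,0,72],[0.0016,0,0.09,0,72],[0.0016,0,0.105,0,72],[0.0016,0,0.105,0,72],[0.0016,0,0.105,0,30],[0.0016,0,0.105,0,30],[0.0016,0,0.105,0,30]]' 40; python3 -m jog '[[0,0,0,0,30],[0,0,-0.05,0,30],[0,0,-0.1,0,30],[0,0,-0.126,0,30]]'
python3 - <<'E'
from h import *
x,o=np.array([.998,.058]),np.array([541,-73.]);y=np.array([-.058,.998])
for a,b in((-55,88),(-55,0),(-55,-88)): print((o+a*x+b*y).round(1))
go(*(o-55*x+88*y),170,-86.7)
E
```

```text
time: 4.35
tool_pos: [437.6, 303.6, 45.9]
tcp_rot: [-179.7, -0.1, -58.9]
ft_force: [-0.6, -0.5, -0.8]
finger_gap: 43.6
time: 4.75
tool_pos: [438.9, 304.5, 177.3]
tcp_rot: [-179.4, -0.1, -58.9]
ft_force: [1.4, 0.1, -1.0]
finger_gap: 43.3
[481.   11.6]
[486.1 -76.2]
[ 491.2 -164. ]
shift [0.2725, 0.1154, 0.0065] turn 27.8 n>= 6
```

```bash
python3 -m jog '[[0.2725,0.1154,0,27.8,30],[0.2725,0.1154,0,27.8,30],[0.2725,0.1154,0,27.8,30],[0.2725,0.1154,0,27.8,30],[0.2725,0.1154,0,27.8,30],[0.2725,0.1154,0,27.8,30],[0.2725,0.1154,0,27.8,30]]'
python3 - <<'E'
from h import *
np.set_printoptions(precision=1,suppress=True)
p=snap('wrist','w3.png')
for n,z in(('tray',26),('cone',79),('flap_hinge',94),('lock_slot',112)):
    for d in r.pinpoint(p,n)[:2]: print(n,d['uv'],d['conf'],at(p,d['uv'],z))
go(481,11.6,55,-86.7)
E
```

```text
time: 5.45
tool_pos: [481.8, 6.5, 177.6]
tcp_rot: [-179.3, 0.1, -87.0]
ft_force: [-0.2, 0.6, -0.3]
finger_gap: 43.4
tray [373.9, 207.0] 0.64 [484.3 -73.8  26. ]
cone [410.5, 47.4] 0.6 [593.9 -67.2  79. ]
lock_slot [376.8, 135.9] 0.67 [543.3 -44.4 112. ]
shift [0.0016, 0.0012, 0.1217] turn 0.1 n>= 3
```

View pics/w3.png

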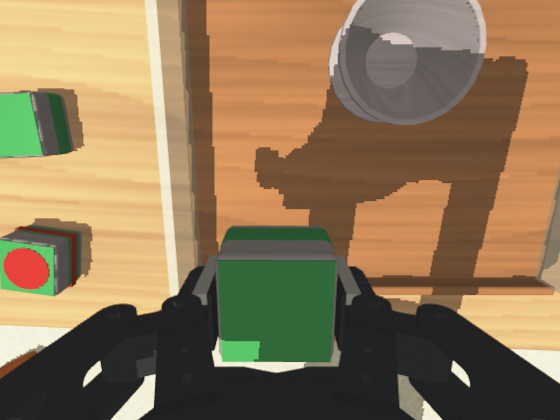

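The tin is held squarely. The tray's left panel is at column 165–185 and the cone is at (408,60). The network's tray point (484,-74) agrees with my station model. I lower it now.

```bash
python3 -m jog '[[0,0,0.045,0,30],[0,0,0.09,0,30],[0,0,0.121,0,30],[0,0,0.121,0,30],[0,0,0.121,0,66],[0,0,0.121,0,66],[0,0,0.121,0,66]]'; python3 -m jog '[[0,0,-0.04,0,66],[0,0,-0.09,0,66],[0,0,-0.12,0,80]]'; python3 -c "
from h import *
go(534.8,193.3,150,-84.7)"
```

```text
time: 6.4
tool_pos: [483.5, 10.6, 57.3]
tcp_rot: [-179.3, -0.2, -86.5]
ft_force: [-2.0, -25.7, 7.2]
finger_gap: 56.1
time: 6.7
tool_pos: [483.2, 12.2, 181.5]
tcp_rot: [-179.0, -0.2, -86.4]
ft_force: [1.6, -0.0, 0.4]
finger_gap: 68.0
shift [-0.1776, -0.0625, 0.032] turn -1.7 n>= 4
```

```bash
python3 -m jog '[[-0.1776,-0.0625,0.032,-1.7,80],[-0.1776,-0.0625,0.032,-1.7,80],[-0.1776,-0.0625,0.032,-1.7,80],[-0.1776,-0.0625,0.032,-1.7,80],[-0.1776,-0.0625,0.032,-1.7,80],[-0.1776,-0.0625,0.032,-1.7,80]]';python3 - <<'E'
from h import *
from tins import tins
p=snap('wrist')
for t in tins(p,amin=800):
  print(t)
  if np.hypot(*(t['xy']-[535,193]))<40: go(*t['xy'],44)
print('top');
for t in tins(snap('top'),amin=60): print(t)
E
```

```text
time: 7.3
tool_pos: [534.0, 195.5, 149.8]
tcp_rot: [-179.1, -0.2, -84.4]
ft_force: [0.2, -0.5, 0.3]
finger_gap: 68.5
{'uv': (265, 355), 'xy': array([436.2, 193.4]), 'size': (np.float64(27.2), np.float64(40.6)), 'ang': np.float64(85.2), 'red': np.float64(0.6)}
{'uv': (532, 328), 'xy': array([475.4,   6.2]), 'size': (np.float64(38.4), np.float64(43.7)), 'ang': np.float64(5.4), 'red': np.float64(0.0)}
{'uv': (277, 224), 'xy': array([535. , 194.1]), 'size': (np.float64(39.6), np.float64(40.3)), 'ang': np.float64(5.5), 'red': np.float64(0.0)}
shift [-0.0001, 0.001, 0.106] turn 0 n>= 3
top
{'uv': (264, 193), 'xy': array([481. ,  13.3]), 'size': (np.float64(41.5), np.float64(45.8)), 'ang': np.float64(3.4), 'red': np.float64(0.0)}
```

```bash
python3 -m jog '[[0,0.001,0.05,0,72],[0,0.001,0.09,0,72],[0,0.001,0.106,0,72],[0,0.001,0.106,0,72],[0,0.001,0.106,0,30],[0,0.001,0.106,0,30],[0,0.001,0.106,0,30],[0,0.001,0.106,0,30]]' 40; python3 -m jog '[[0,0,-0.05,0,30],[0,0,-0.1,0,30],[0,0,-0.126,0,30],[0,0,-0.126,0,30]]'
python3 - <<'E'
from h import *
go(486,-76,170,-86.7)
E
```

```text
time: 8.2
tool_pos: [537.1, 193.6, 46.7]
tcp_rot: [-178.8, -0.2, -84.6]
ft_force: [-0.3, -1.5, 7.2]
finger_gap: 43.7
time: 8.6
tool_pos: [538.0, 194.9, 180.1]
tcp_rot: [-178.1, -0.1, -84.6]
ft_force: [0.9, 1.2, 0.3]
finger_gap: 43.3
shift [0.2648, 0.0777, 0.008] turn 2.1 n>= 6
```

```bash
python3 -m jog '[[0.2648,0.0777,0,2.1,30],[0.2648,0.0777,0,2.1,30],[0.2648,0.0777,0,2.1,30],[0.2648,0.0777,0,2.1,30],[0.2648,0.0777,0,2.1,30],[0.2648,0.0777,0,2.1,30],[0.2648,0.0777,0,2.1,30]]';python3 -m jog '[[0,0,0,0,30],[0,0,0,0,30],[0,0,0,0,30]]';  python3 -m jog '[[0,0,0.05,0,30],[0,0,0.1,0,30],[0,0,0.121,0,30],[0,0,0.121,0,30],[0,0,0.121,0,30],[0,0,0.121,0,30]]';  python3 -c "
from h import *
go(486,-76,55,-86.7)"
```

```text
time: 9.3
tool_pos: [484.8, -79.0, 177.6]
tcp_rot: [-178.2, -0.1, -86.9]
ft_force: [-0.3, 0.5, -0.7]
finger_gap: 43.1
time: 9.6
tool_pos: [484.9, -78.0, 177.3]
tcp_rot: [-178.2, -0.0, -86.8]
ft_force: [0.5, 1.1, -0.7]
finger_gap: 43.2
time: 10.2
tool_pos: [489.1, -77.3, 56.7]
tcp_rot: [-178.2, -0.0, -86.8]
ft_force: [-0.6, -0.7, 0.1]
finger_gap: 43.5
shift [-0.0015, 0.0031, 0.0016] turn -0.1 n>= 1
```

```bash
python3 -m jog '[[0,0,0.0015,0,30],[0,0,0.0015,0,62],[0,0,0.0015,0,62],[0,0,0.0015,0,62]]'; python3 -m jog '[[0,0,-0.04,0,62],[0,0,-0.08,0,62],[0,0,-0.12,0,80],[0,0,-0.12,0,80],[0,0,-0.12,0,80]]'; python3 -c "
from h import *
go(535.4,403.2,150,-30.4)"
```

```text
time: 10.6
tool_pos: [489.3, -77.4, 55.5]
tcp_rot: [-178.1, -0.1, -86.8]
ft_force: [-0.6, -0.4, -1.0]
finger_gap: 52.8
time: 11.1
tool_pos: [486.4, -77.8, 176.9]
tcp_rot: [-178.0, -0.1, -86.8]
ft_force: [-0.2, -0.4, -0.8]
finger_gap: 68.2
shift [-0.4776, -0.075, 0.0286] turn -56.4 n>= 10
```

```bash
python3 -m jog '[[-0.4776,-0.075,0.0286,-56.4,80],[-0.4776,-0.075,0.0286,-56.4,80],[-0.4776,-0.075,0.0286,-56.4,80],[-0.4776,-0.075,0.0286,-56.4,80],[-0.4776,-0.075,0.0286,-56.4,80],[-0.4776,-0.075,0.0286,-56.4,80],[-0.35,-0.055,0.0286,-56.4,80],[-0.35,-0.055,0.0286,-56.4,80]]'; python3 -c "
from h import *
go(535.4,403.2,150,-30.4)"
```

```text
time: 11.9
tool_pos: [520.3, 279.0, 145.7]
tcp_rot: [-179.1, -1.5, -30.0]
ft_force: [-0.4, -0.9, -0.3]
finger_gap: 68.1
shift [-0.0488, -0.1152, -0.0039] turn 0.4 n>= 3
```

```bash
python3 -m jog '[[-0.0488,-0.1152,-0.004,0.4,80],[-0.0488,-0.1152,-0.004,0.4,80],[-0.0488,-0.1152,-0.004,0.4,80],[-0.0488,-0.1152,-0.004,0.4,80],[-0.0488,-0.1152,-0.004,0.4,80]]';python3 - <<'E'
from h import *
from tins import tins
p=snap('wrist')
for t in tins(p,amin=800):
  print(t)
  if np.hypot(*(t['xy']-[535,403]))<40: go(*t['xy'],44,(t['ang'].item()-90))
E
```

```text
time: 12.4
tool_pos: [534.5, 402.6, 147.8]
tcp_rot: [-179.3, -1.5, -30.3]
ft_force: [0.1, -0.8, 0.0]
finger_gap: 68.4
{'uv': (142, 281), 'xy': array([440.1, 413.9]), 'size': (np.float64(41.7), np.float64(21.5)), 'ang': np.float64(88.4), 'red': np.float64(0.49)}
{'uv': (272, 224), 'xy': array([535. , 403.3]), 'size': (np.float64(40.4), np.float64(40.7)), 'ang': np.float64(61.1), 'red': np.float64(0.0)}
shift [-0.0032, -0.0, 0.1041] turn -1.5 n>= 3
```

```bash
python3 -m jog '[[-0.0032,0,0.05,-1,72],[-0.0032,0,0.09,-1,72],[-0.0032,0,0.104,-1,72],[-0.0032,0,0.104,-1,72],[-0.0032,0,0.104,-1,30],[-0.0032,0,0.104,-1,30],[-0.0032,0,0.104,-1,30],[-0.0032,0,0.104,-1,30]]' 40; python3 -m jog '[[0,0,-0.05,0,30],[0,0,-0.1,0,30],[0,0,-0.126,0,30],[0,0,-0.126,0,30],[0,0,-0.126,0,30]]'
python3 - <<'E'
from h import *
go(490,-152,170,-86.7)
E
```

```text
time: 13.25
tool_pos: [536.5, 404.2, 46.9]
tcp_rot: [-179.1, -1.6, -29.4]
ft_force: [-0.1, -0.7, 6.8]
finger_gap: 43.8
time: 13.75
tool_pos: [533.0, 404.7, 174.3]
tcp_rot: [-179.0, -1.7, -29.4]
ft_force: [0.3, -0.2, -1.7]
finger_gap: 43.6
shift [0.2355, 0.5063, 0.0021] turn 57.3 n>= 12
```

```bash
python3 -m jog '[[0.2355,0.51,0,57.3,30],[0.2355,0.51,0,57.3,30],[0.2355,0.51,0,57.3,30],[0.2355,0.51,0,57.3,30],[0.2355,0.51,0,57.3,30],[0.2355,0.51,0,57.3,30],[0.16,0.345,0,57.3,30],[0.16,0.345,0,57.3,30]]'; python3 -c "
from h import *
go(489,-158,170,-86.7)"
```

```text
time: 14.55
tool_pos: [501.1, 22.6, 170.4]
tcp_rot: [-178.3, -0.1, -87.0]
ft_force: [0.7, 0.3, -0.8]
finger_gap: 43.5
shift [0.1797, 0.0216, -0.0] turn -0.3 n>= 4
```

```bash
python3 -m jog '[[0.18,0.0216,0,0,30],[0.18,0.0216,0,0,30],[0.18,0.0216,0,0,30],[0.18,0.0216,0,0,30],[0.18,0.0216,0,0,30],[0.18,0.0216,0,0,30]]';  python3 -m jog '[[0,0,0.05,0,30],[0,0,0.09,0,30],[0,0,0.114,0,30],[0,0,0.114,0,30],[0,0,0.114,0,62],[0,0,0.114,0,62],[0,0,0.114,0,62]]';python3 -m jog '[[0,0,-0.04,0,62],[0,0,-0.08,0,62],[0,0,-0.12,0,80],[0,0,-0.12,0,80],[0,0,-0.12,0,80]]'
python3 - <<'E'
from h import *
from tins import tins
p=snap('top','top1.png')
cv2.imwrite('pics/c2.png',cv2.resize(p['image'][60:260,50:490][:,:,::-1],None,fx=1.8,fy=1.8))
print(tins(p))
go(429.7,194.1,150,-96.7+90)
go(429.7,194.1,150,-96.7)
E
```

```text
time: 15.15
tool_pos: [487.7, -158.3, 167.9]
tcp_rot: [-178.4, 0.1, -87.1]
ft_force: [1.0, 0.4, -1.3]
finger_gap: 43.6
time: 15.85
tool_pos: [490.7, -156.6, 53.7]
tcp_rot: [-178.5, 0.1, -87.1]
ft_force: [0.5, 4.7, -1.3]
finger_gap: 53.0
time: 16.35
tool_pos: [488.6, -157.6, 175.6]
tcp_rot: [-178.3, 0.0, -87.1]
ft_force: [0.1, 0.2, -1.2]
finger_gap: 68.4
[{'uv': (98, 212), 'xy': array([441.8, 403.4]), 'size': (np.float64(40.1), np.float64(40.3)), 'ang': np.float64(89.3), 'red': np.float64(0.53)}, {'uv': (336, 192), 'xy': array([ 482.3, -157.5]), 'size': (np.float64(40.2), np.float64(31.1)), 'ang': np.float64(89.3), 'red': np.float64(0.0)}, {'uv': (264, 192), 'xy': array([482.1,  13.8]), 'size': (np.float64(42.6), np.float64(45.4)), 'ang': np.float64(89.3), 'red': np.float64(0.0)}, {'uv': (302, 190), 'xy': array([488.1, -77.3]), 'size': (np.float64(40.3), np.float64(45.4)), 'ang': np.float64(89.3), 'red': np.float64(0.0)}]
shift [-0.3537, 0.0404, 0.0234] turn -80.4 n>= 10
shift [-0.3537, 0.0404, 0.0234] turn 9.6 n>= 8
```

View pics/c2.png

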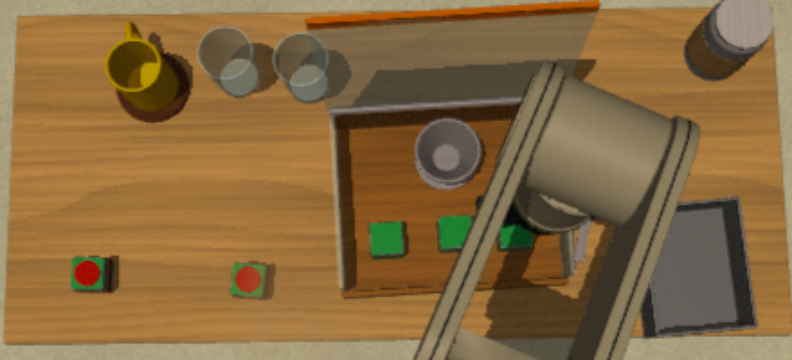

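The picture shows the three goods standing in the tray, at (387,239), (455,232) and (515,237) in the crop. The rejects are unmoved at (91,273) and (249,280).

```bash
python3 -m jog '[[-0.3537,0.0404,0.0234,9.6,80],[-0.3537,0.0404,0.0234,9.6,80],[-0.3537,0.0404,0.0234,9.6,80],[-0.3537,0.0404,0.0234,9.6,80],[-0.3537,0.0404,0.0234,9.6,80],[-0.3537,0.0404,0.0234,9.6,80],[-0.3537,0.0404,0.0234,9.6,80],[-0.3537,0.0404,0.0234,9.6,80]]';python3 -m jog '[[0,0,0,0,80],[0,0,0,0,80]]'
python3 - <<'E'
from h import *
from tins import tins
p=snap('wrist')
for t in tins(p,amin=800):
  print(t)
  if np.hypot(*(t['xy']-[430,194]))<40: go(*t['xy'],44,(t['ang'].item()-180))
E
```

```text
time: 17.2
tool_pos: [427.0, 198.0, 147.9]
tcp_rot: [-178.7, 0.4, -96.4]
ft_force: [0.2, -0.4, 0.8]
finger_gap: 68.3
time: 17.4
tool_pos: [426.0, 197.5, 146.4]
tcp_rot: [-178.8, 0.3, -96.4]
ft_force: [-0.2, -0.2, -0.3]
finger_gap: 68.7
{'uv': (280, 222), 'xy': array([429.7, 194.1]), 'size': (np.float64(40.1), np.float64(39.5)), 'ang': np.float64(82.5), 'red': np.float64(0.57)}
shift [0.003, -0.0012, 0.1029] turn 1.1 n>= 3
```

```bash
python3 -m jog '[[0.003,-0.001,0.05,1,72],[0.003,-0.001,0.09,1,72],[0.003,-0.001,0.103,1,72],[0.003,-0.001,0.103,1,72],[0.003,-0.001,0.103,1,30],[0.003,-0.001,0.103,1,30],[0.003,-0.001,0.103,1,30],[0.003,-0.001,0.103,1,30]]' 40; python3 -m jog '[[0,0,-0.05,0,30],[0,0,-0.1,0,30],[0,0,-0.126,0,30],[0,0,-0.126,0,30],[0,0,-0.126,0,30]]'
python3 - <<'E'
from h import *
b=snap('top')
c=[at(b,q,78)[:2] for q in((461,170.5),(470,242.5),(410,247),(402,175))]
for q in c: print(q)
d=c[0]-c[1];print(np.mean(c,0),np.degrees(np.arctan2(d[1],d[0])),np.linalg.norm(d))
for d in r.pinpoint(b,'bin')[:2]: print(d,at(b,d['uv'],4),at(b,d['uv'],18))
go(445,-60,175,-100)
E
```

```text
time: 18.25
tool_pos: [431.2, 194.6, 46.0]
tcp_rot: [-178.6, 0.4, -97.4]
ft_force: [0.3, -1.9, 7.3]
finger_gap: 43.5
time: 18.75
tool_pos: [428.6, 194.5, 173.2]
tcp_rot: [-178.4, 0.5, -97.4]
ft_force: [0.4, -0.2, -1.9]
finger_gap: 43.5
[ 524.72757767 -445.61921864]
[ 357.29537604 -456.4181291 ]
[ 348.7376798  -318.88189743]
[ 515.82947324 -307.92720853]
[ 436.64752669 -382.21161343] 3.6903066986473347 167.7800900271752
{'uv': [426.6, 210.5], 'conf': 0.63} [ 440.2076159 -384.3527071    4.       ] [ 438.67389981 -379.92457235   18.        ]
shift [0.2495, -0.0506, -0.0046] turn 2.6 n>= 6
```

```bash
python3 -m jog '[[0.2495,-0.0506,-0.0046,-11,30],[0.2495,-0.0506,-0.0046,-11,30],[0.2495,-0.0506,-0.0046,-11,30],[0.2495,-0.0506,-0.0046,-11,30],[0.2495,-0.0506,-0.0046,-11,30],[0.2495,-0.0506,-0.0046,-11,30],[0.2495,-0.0506,-0.0046,-11,30]]';  python3 -c "
from h import *
go(477,-379.5,172,-86.3)"
```

```text
time: 19.55
tool_pos: [444.1, -61.7, 173.4]
tcp_rot: [-178.8, 0.1, -86.6]
ft_force: [-0.2, 0.6, -0.0]
finger_gap: 43.5
shift [0.3192, -0.0142, 0.001] turn -0.3 n>= 7
```

```bash
python3 -m jog '[[0.319,-0.014,0,0,30],[0.319,-0.014,0,0,30],[0.319,-0.014,0,0,30],[0.319,-0.014,0,0,30],[0.319,-0.014,0,0,30],[0.319,-0.014,0,0,30],[0.319,-0.014,0,0,30],[0.319,-0.014,0,0,30]]';  python3 - <<'E'
from h import *
s=r.sense();print(s['tool_pos'],s['tcp_rot'])
p=snap('wrist','w4.png')
for d in r.pinpoint(p,'bin')[:1]: print(d,at(p,d['uv'],22))
for l,z in(('key_bow',93),('lock_slot',112)):
  for d in r.pinpoint(p,l)[:2]: print(l,d,at(p,d['uv'],z))
go(477,-379.5,53,-86.3)
E
```

```text
time: 20.35
tool_pos: [476.9, -380.1, 171.2]
tcp_rot: [-178.9, 0.2, -86.7]
ft_force: [-0.5, 0.1, -0.4]
finger_gap: 43.7
[ 476.87088728 -380.07737749  171.1653207 ] [-178.86954951    0.22162546  -86.72463402]
key_bow {'uv': [254.3, 27.2], 'conf': 0.72} [ 590.82455994 -362.4598716    93.        ]
lock_slot {'uv': [16.4, 140.9], 'conf': 0.86} [ 526.12049662 -243.13254097  112.        ]
shift [0.003, 0.0027, 0.1191] turn -0.2 n>= 3
```

View pics/w4.png

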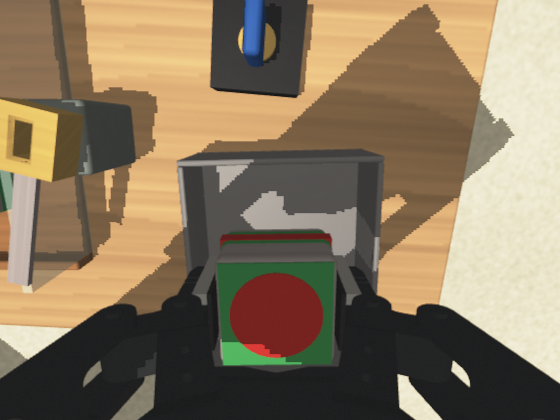

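The held tin is over the bin, whose rim shows at columns 180–382. The key stands at (255,30) and the slot at (20,140).

```bash
python3 -m jog '[[0.003,0.002,0.05,0,30],[0.003,0.002,0.09,0,30],[0.003,0.002,0.117,0,30],[0.003,0.002,0.117,0,30],[0.003,0.002,0.117,0,62],[0.003,0.002,0.117,0,62],[0.003,0.002,0.117,0,62]]';python3 -m jog '[[0,0,-0.04,0,62],[0,0,-0.08,0,62],[0,0,-0.12,0,80],[0,0,-0.12,0,80],[0,0,-0.12,0,80]]'
python3 - <<'E'
from h import *
p=snap('wrist','w5.png')
for d in r.pinpoint(p,'bin')[:1]: print(d,at(p,d['uv'],22))
go(440,0,172,-94)
E
```

```text
time: 21.25
tool_pos: [478.5, -379.7, 56.8]
tcp_rot: [-178.7, 0.1, -86.5]
ft_force: [-1.1, -0.8, -0.4]
finger_gap: 52.9
time: 21.75
tool_pos: [476.9, -381.1, 179.6]
tcp_rot: [-178.6, -0.1, -86.5]
ft_force: [-0.7, 0.5, -0.5]
finger_gap: 68.5
{'uv': [283.3, 249.9], 'conf': 0.59} [ 438.21627327 -390.43980982   22.        ]
shift [-0.3812, 0.0124, 0.005] turn 7.5 n>= 8
```

View pics/w5.png

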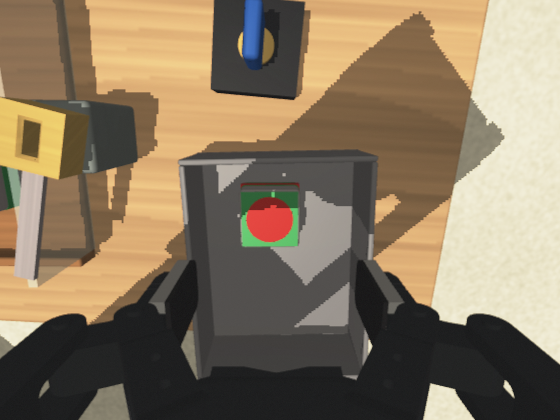

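The first reject is in the bin at (270,215). Now the second.

```bash
python3 -m jog '[[-0.381,0.012,0.005,5,80],[-0.381,0.012,0.005,5,80],[-0.381,0.012,0.005,5,80],[-0.381,0.012,0.005,5,80],[-0.381,0.012,0.005,5,80],[-0.381,0.012,0.005,5,80],[-0.381,0.012,0.005,5,80],[-0.381,0.012,0.005,5,80]]'; python3 -m jog '[[0,0,0,0,80],[0,0,0,0,80]]'; python3 -c "
from h import *
go(441,403.7,150,-91.5)"
```

```text
time: 22.65
tool_pos: [438.5, 2.8, 170.3]
tcp_rot: [-179.0, 0.3, -91.4]
ft_force: [-0.2, -0.2, -0.2]
finger_gap: 68.5
time: 22.85
tool_pos: [437.4, 3.5, 168.8]
tcp_rot: [-179.1, 0.3, -91.3]
ft_force: [0.4, 0.0, -0.3]
finger_gap: 68.3
shift [-0.4001, 0.0058, 0.0211] turn 0.2 n>= 9
```

```bash
python3 -m jog '[[-0.4,0.006,0.02,0,80],[-0.4,0.006,0.02,0,80],[-0.4,0.006,0.02,0,80],[-0.4,0.006,0.02,0,80],[-0.4,0.006,0.02,0,80],[-0.4,0.006,0.02,0,80],[-0.4,0.006,0.02,0,80],[-0.4,0.006,0.02,0,80]]'; python3 -m jog '[[0,0,0,0,80],[0,0,0,0,80]]'
python3 - <<'E'
from h import *
from tins import tins
p=snap('wrist')
for t in tins(p,amin=800):
  print(t)
  if np.hypot(*(t['xy']-[441,404]))<40: go(*t['xy'],44,-91.5)
E
```

```text
time: 23.65
tool_pos: [441.6, 402.8, 149.9]
tcp_rot: [-179.2, 0.3, -91.4]
ft_force: [1.1, -1.1, 0.8]
finger_gap: 68.4
time: 23.85
tool_pos: [442.0, 402.0, 148.0]
tcp_rot: [-179.3, 0.1, -91.4]
ft_force: [0.6, -0.5, -0.8]
finger_gap: 68.4
{'uv': (309, 222), 'xy': array([444.2, 380.5]), 'size': (np.float64(40.5), np.float64(39.9)), 'ang': np.float64(87.2), 'red': np.float64(0.57)}
shift [0.021, -0.0012, 0.1045] turn 0.1 n>= 3
```

The tin was knocked about 23 mm aside, so I use the new position.

```bash
python3 -m jog '[[0.022,-0.001,0,1.4,80],[0.022,-0.001,0,1.4,80],[0.022,-0.001,0,1.4,80]]'
python3 - <<'E'
from h import *
from tins import tins
for t in tins(snap('wrist'),amin=800):
  print(t)
  if np.hypot(*(t['xy']-[444,380]))<40: go(*t['xy'],44,t['ang'].item()-180)
E
```

```text
time: 24.2
tool_pos: [443.4, 377.5, 148.7]
tcp_rot: [-179.2, 0.2, -93.0]
ft_force: [0.1, 1.1, 0.6]
finger_gap: 68.2
{'uv': (270, 224), 'xy': array([444.6, 381.1]), 'size': (np.float64(39.4), np.float64(40.1)), 'ang': np.float64(87.0), 'red': np.float64(0.57)}
shift [-0.0027, 0.0003, 0.1049] turn 0.1 n>= 3
```

```bash
python3 -m jog '[[-0.0027,0,0.05,0,72],[-0.0027,0,0.09,0,72],[-0.0027,0,0.105,0,72],[-0.0027,0,0.105,0,72],[-0.0027,0,0.105,0,30],[-0.0027,0,0.105,0,30],[-0.0027,0,0.105,0,30],[-0.0027,0,0.105,0,30]]' 40; python3 -m jog '[[0,0,-0.05,0,30],[0,0,-0.1,0,30],[0,0,-0.126,0,30],[0,0,-0.126,0,30],[0,0,-0.126,0,30]]'
python3 -c "
from h import *
go(430,10,175,-86.3)"
```

```text
time: 25.05
tool_pos: [446.4, 382.2, 46.3]
tcp_rot: [-179.1, 0.3, -92.9]
ft_force: [-1.0, -0.8, 7.4]
finger_gap: 43.4
time: 25.55
tool_pos: [444.7, 381.9, 173.4]
tcp_rot: [-178.9, 0.4, -92.9]
ft_force: [-0.5, 0.1, -1.6]
finger_gap: 43.3
shift [0.3722, -0.0045, -0.0042] turn -6.6 n>= 8
```

```bash
python3 -m jog '[[0.372,-0.0045,-0.004,-6.6,30],[0.372,-0.0045,-0.004,-6.6,30],[0.372,-0.0045,-0.004,-6.6,30],[0.372,-0.0045,-0.004,-6.6,30],[0.372,-0.0045,-0.004,-6.6,30],[0.372,-0.0045,-0.004,-6.6,30],[0.372,-0.0045,-0.004,-6.6,30],[0.372,-0.0045,-0.004,-6.6,30]]'; python3 -m jog '[[0,0,0,0,30],[0,0,0,0,30]]'; python3 -c "
from h import *
go(400,-384.5,172,-86.3)"
```

```text
time: 26.35
tool_pos: [428.2, 6.9, 172.7]
tcp_rot: [-179.1, 0.3, -86.5]
ft_force: [0.7, 0.5, -1.3]
finger_gap: 43.6
time: 26.55
tool_pos: [426.9, 6.7, 170.8]
tcp_rot: [-179.3, 0.3, -86.6]
ft_force: [-0.5, 0.4, -1.9]
finger_gap: 43.8
shift [0.3889, 0.05, -0.0039] turn -0.3 n>= 8
```

```bash
python3 -m jog '[[0.389,0.05,0,0,30],[0.389,0.05,0,0,30],[0.389,0.05,0,0,30],[0.389,0.05,0,0,30],[0.389,0.05,0,0,30],[0.389,0.05,0,0,30],[0.389,0.05,0,0,30],[0.389,0.05,0,0,30]]'; python3 -m jog '[[0,0,0,0,30],[0,0,0,0,30]]'; python3 -c "
from h import *
go(400,-384.5,55,-86.3)"
```

```text
time: 27.35
tool_pos: [400.6, -385.3, 166.9]
tcp_rot: [-179.3, 0.4, -86.5]
ft_force: [0.4, 0.2, -1.1]
finger_gap: 43.3
time: 27.55
tool_pos: [400.9, -384.3, 165.1]
tcp_rot: [-179.4, 0.6, -86.5]
ft_force: [0.8, 0.1, -0.7]
finger_gap: 43.7
shift [0.0012, 0.002, 0.1101] turn -0.2 n>= 3
```

```bash
python3 -m jog '[[0.001,0.002,0.05,0,30],[0.001,0.002,0.09,0,30],[0.001,0.002,0.109,0,30],[0.001,0.002,0.109,0,30],[0.001,0.002,0.109,0,62],[0.001,0.002,0.109,0,62],[0.001,0.002,0.109,0,62]]';python3 -m jog '[[0,0,-0.05,0,62],[0,0,-0.1,0,62],[0,0,-0.15,0,60],[0,0,-0.2,0,40],[0,0,-0.25,0,0],[0,0,-0.25,0,0],[0,0,-0.25,0,0]]' 40
python3 - <<'E'
from h import *
np.set_printoptions(precision=1,suppress=True)
a=snap('scene','scene2.png');b=snap('top','top2.png')
def strip(p):
    h=cv2.cvtColor(np.array(p['image']),cv2.COLOR_RGB2HSV);m=cv2.inRange(h,(5,190,120),(14,255,255))
    n,l,s,c=cv2.connectedComponentsWithStats(m);i=1+np.argmax([s[k,4] if s[k,2]>60 else 0 for k in range(1,n)])
    q=cv2.boxPoints(cv2.minAreaRect(np.argwhere(l==i)[:,::-1].astype(np.float32)));q=q[np.argsort(q[:,0])]
    print(q);return q[:2].mean(0),q[2:].mean(0)
(al,ar),(bl,br)=strip(a),strip(b)
R_=tri([a,b],[al,br]);L=tri([a,b],[ar,bl]);print('right end',R_,'left',L,np.linalg.norm(L-R_))
for l,z in(('flap_hinge',94),('lock_slot',112),('key_bow',79)):
  for d in r.pinpoint(b,l)[:1]: print(l,d,at(b,d['uv'],z))
go(560,-200,400,-90)
cv2.imwrite('pics/c3.png',cv2.resize(b['image'][60:260,50:490][:,:,::-1],None,fx=1.8,fy=1.8))
E
```

```text
time: 28.25
tool_pos: [400.9, -384.1, 57.0]
tcp_rot: [-179.4, 0.5, -86.5]
ft_force: [-0.1, -0.0, -1.3]
finger_gap: 53.3
time: 28.95
tool_pos: [399.0, -387.1, 309.9]
tcp_rot: [-179.2, 0.2, -86.5]
ft_force: [1.2, 0.2, -1.3]
finger_gap: -0.1
[[114. 183.]
 [114. 183.]
 [116. 183.]
 [116. 183.]]
[[219.8  69.7]
 [220.   73. ]
 [381.9  59.8]
 [382.1  63.1]]
right end [ 687.8 -215.5  317.5] left [714.3 -11.  415.8] 228.45885157812899
flap_hinge {'uv': [298.6, 116.2], 'conf': 0.78} [654.7 -69.3  94. ]
lock_slot {'uv': [376.3, 166.4], 'conf': 0.58} [ 530.  -241.7  112. ]
key_bow {'uv': [424.1, 143.5], 'conf': 0.66} [ 589.8 -362.6   79. ]
shift [-0.1765, -0.1743, -0.0914] turn 3.5 n>= 6
```

View pics/c3.png

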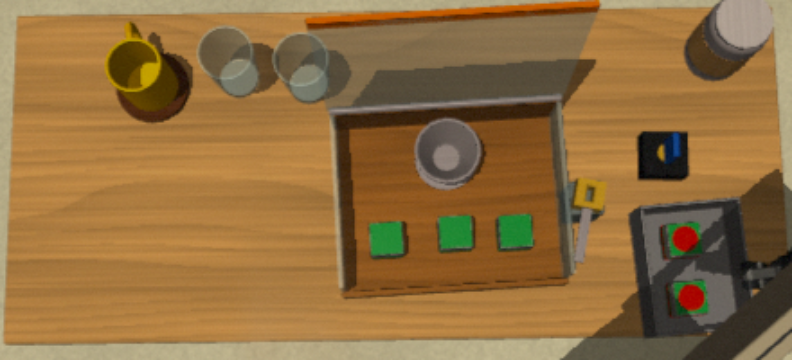

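The sorting is done: three goods are in the tray at (387,239), (455,232) and (515,237), and two rejects are in the bin at (683,240) and (690,297). Next I shut the flap, going over it at height.

```bash
python3 -m jog '[[-0.1765,-0.1743,-0.11,0,0],[-0.1765,-0.1743,-0.11,0,0],[-0.1765,-0.1743,-0.11,0,0],[-0.1765,-0.1743,-0.11,0,0],[-0.1765,-0.1743,-0.11,0,0],[-0.1765,-0.1743,-0.11,0,0],[-0.1765,-0.1743,-0.11,0,0],[-0.1765,-0.1743,-0.11,0,0]]'; python3 -c "
from h import *
go(722,-64,420,-86.7)"
```

```text
time: 30.0
tool_pos: [559.8, -200.1, 417.1]
tcp_rot: [-179.6, 0.7, -86.4]
ft_force: [-0.5, -0.6, -1.4]
finger_gap: -0.2
shift [-0.1257, -0.1704, -0.0002] turn 0.3 n>= 5
```

```bash
python3 -m jog '[[-0.1257,-0.1704,0,0,0],[-0.1257,-0.1704,0,0,0],[-0.1257,-0.1704,0,0,0],[-0.1257,-0.1704,0,0,0],[-0.1257,-0.1704,0,0,0],[-0.1257,-0.1704,0,0,0],[-0.1257,-0.1704,0,0,0]]'
python3 - <<'E'
from h import *
s=r.sense();print(s['tool_pos'])
p=snap('scene','scene3.png')
go(720,-64,295,-86.7)
E
```

```text
time: 30.7
tool_pos: [721.4, -65.7, 418.6]
tcp_rot: [-179.7, 0.7, -86.5]
ft_force: [-0.4, 0.6, -0.5]
finger_gap: 0.0
[721.35119555 -65.7403568  418.64060931]
shift [-0.0007, 0.0018, 0.1247] turn 0.2 n>= 3
```

View pics/scene3.png

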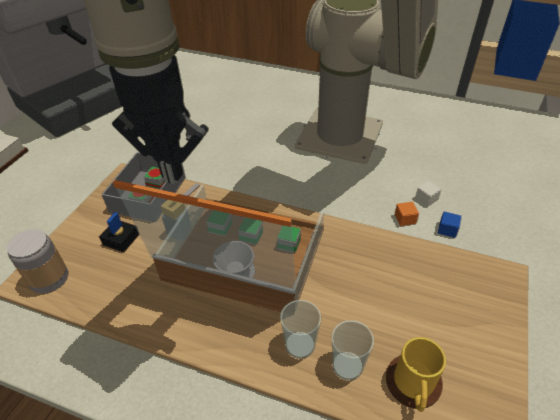

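The closed fingers hang at (170,175), beyond and above the orange edge, and the arm is clear of it. I lower them behind the flap.

```bash
python3 -m jog '[[0,0.0018,0.04,0,0],[0,0.0018,0.08,0,0],[0,0.0018,0.1247,0,0],[0,0.0018,0.1247,0,0],[0,0.0018,0.1247,0,0]]'
python3 - <<'E'
from h import *
H=np.array([655,-67.]);xs=np.array([.998,.058])
for th in (96,90,80,70,60,50,40,30,20,10,5,0):
    t=np.radians(th);rho=190
    a=-rho*np.cos(t)+5*np.sin(t)+11; z=94+rho*np.sin(t)+5*np.cos(t)+22
    if th==96: a+=3
    P=[*(H+a*xs),z];print(th,np.round(P,0),rel(P).round(3).tolist())
E
```

```text
time: 31.25
tool_pos: [718.9, -66.0, 295.7]
tcp_rot: [-179.7, 0.7, -86.6]
ft_force: [0.9, 0.9, 1.2]
finger_gap: 0.1
96 [694. -65. 304.] [-0.003, 0.025, -0.009]
90 [671. -66. 306.] [-0.003, 0.048, -0.011]
80 [638. -68. 304.] [-0.003, 0.081, -0.009]
70 [606. -70. 296.] [-0.003, 0.113, -0.001]
60 [575. -72. 283.] [-0.003, 0.144, 0.012]
50 [548. -73. 265.] [-0.002, 0.171, 0.03]
40 [524. -75. 242.] [-0.002, 0.195, 0.053]
30 [504. -76. 215.] [-0.002, 0.215, 0.079]
20 [490. -77. 186.] [-0.002, 0.23, 0.109]
10 [480. -77. 154.] [-0.001, 0.24, 0.141]
5 [478. -77. 138.] [-0.001, 0.242, 0.157]
0 [476. -77. 121.] [-0.001, 0.244, 0.173]
```

```bash
python3 -m jog '[[-0.003,0.025,-0.002,0,0],[-0.003,0.048,-0.006,0,0],[-0.003,0.065,-0.008,0,0],[-0.003,0.081,-0.008,0,0],[-0.003,0.097,-0.005,0,0],[-0.003,0.113,-0.001,0,0],[-0.003,0.129,0.005,0,0],[-0.003,0.144,0.012,0,0]]'
python3 - <<'E'
from h import *
p=snap('scene','scene4.png')
for d in r.pinpoint(p,'flap_edge')[:2]: print(d)
H=np.array([655,-67.]);xs=np.array([.998,.058])
def edge(th):
    t=np.radians(th);a=-226*np.cos(t)+2*np.sin(t);return proj(p,np.array([*(H+a*xs),94+226*np.sin(t)])).round(0)
for th in(90,80,70,60,50,40): print(th,edge(th))
for th in (50,40,30,20,15,10,5,0):
    t=np.radians(th);rho=190
    a=-rho*np.cos(t)+5*np.sin(t)+11; z=94+rho*np.sin(t)+5*np.cos(t)+22
    P=[*(H+a*xs),z];print(th,np.round(P,0),rel(P).round(3).tolist())
E
```

```text
time: 32.05
tool_pos: [576.7, -72.4, 289.5]
tcp_rot: [-179.2, 0.5, -86.7]
ft_force: [1.2, 0.5, 1.4]
finger_gap: 0.1
{'uv': [231.0, 158.4], 'conf': 0.57}
90 [203. 191.]
80 [213. 177.]
70 [223. 168.]
60 [232. 162.]
50 [239. 161.]
40 [245. 164.]
50 [548. -73. 265.] [-0.0, 0.028, 0.023]
40 [524. -75. 242.] [-0.0, 0.052, 0.045]
30 [504. -76. 215.] [0.0, 0.072, 0.072]
20 [490. -77. 186.] [0.0, 0.087, 0.101]
15 [484. -77. 170.] [0.001, 0.093, 0.117]
10 [480. -77. 154.] [0.001, 0.097, 0.133]
5 [478. -77. 138.] [0.001, 0.1, 0.149]
0 [476. -77. 121.] [0.001, 0.101, 0.166]
```

View pics/scene4.png

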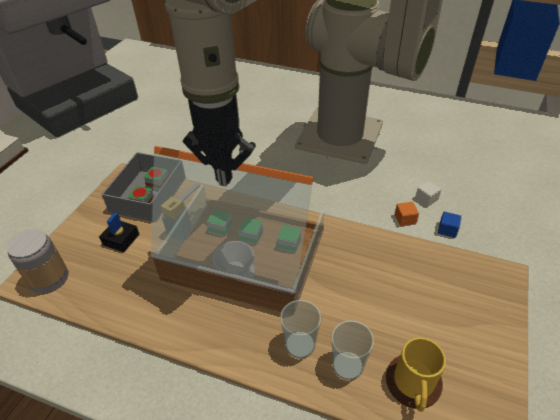

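The flap is following: its edge is now at (232,160), which is about 60°. I continue down the arc.

```bash
python3 -m jog '[[0,0.015,0.011,0,0],[0,0.028,0.023,0,0],[0,0.04,0.034,0,0],[0,0.052,0.045,0,0],[0,0.063,0.058,0,0],[0,0.072,0.072,0,0],[0,0.08,0.087,0,0],[0,0.087,0.101,0,0]]';python3 -m jog '[[0.001,0.005,0.008,0,0],[0.001,0.008,0.02,0,0],[0.001,0.011,0.035,0,0],[0.001,0.011,0.035,0,0],[0.001,0.011,0.035,0,0]]'
python3 - <<'E'
from h import *
go(476,-77,120)
E
```

```text
time: 32.95
tool_pos: [492.0, -77.2, 189.4]
tcp_rot: [-179.0, 0.4, -86.7]
ft_force: [1.1, -1.1, 0.2]
finger_gap: 0.2
time: 33.45
tool_pos: [481.4, -78.4, 153.8]
tcp_rot: [-179.1, 0.5, -86.7]
ft_force: [0.6, -0.2, 0.5]
finger_gap: -0.1
shift [-0.0015, 0.0059, 0.0337] turn 0 n>= 1
```

```bash
python3 -m jog '[[-0.001,0.003,0.012,0,0],[-0.001,0.005,0.024,0,0],[-0.001,0.005,0.029,0,0],[-0.001,0.005,0.029,0,0]]';python3 -m jog '[[0,0,0.002,0,0],[0,0,0.004,0,0],[0,0,0.004,0,0]]';python3 -m jog '[[0,0,0.002,0,0],[0,0,0.003,0,0],[0,0,0.003,0,0]]'
```

```text
time: 33.85
tool_pos: [475.7, -77.1, 123.1]
tcp_rot: [-179.2, 0.5, -86.7]
ft_force: [0.6, -0.2, -0.9]
finger_gap: 0.1
time: 34.15
tool_pos: [476.2, -77.2, 120.9]
tcp_rot: [-179.2, 0.5, -86.7]
ft_force: [-7.6, 2.3, 14.8]
finger_gap: 0.1
time: 34.45
tool_pos: [476.2, -77.2, 120.8]
tcp_rot: [-179.2, 0.5, -86.7]
ft_force: [-15.4, 3.6, 26.9]
finger_gap: -0.2
```

The force rises sharply at z≈121, which is where the flap must be when level, so it is shut. Now the key.

```bash
python3 -m jog '[[0,0,-0.04,0,0],[0,0,-0.085,0,40],[0,0,-0.085,0,60],[0,0,-0.085,0,60],[0,0,-0.085,0,60]]'; python3 -c "
from h import *
go(585,-362,200,-87)"
```

```text
time: 34.95
tool_pos: [474.7, -77.9, 204.7]
tcp_rot: [-179.3, 0.5, -86.7]
ft_force: [-0.5, 0.9, -0.8]
finger_gap: 51.0
shift [0.29, -0.0938, 0.0033] turn 0.3 n>= 7
```

```bash
python3 -m jog '[[0.29,-0.0938,0.003,0,60],[0.29,-0.0938,0.003,0,60],[0.29,-0.0938,0.003,0,60],[0.29,-0.0938,0.003,0,60],[0.29,-0.0938,0.003,0,60],[0.29,-0.0938,0.003,0,60],[0.29,-0.0938,0.003,0,60],[0.29,-0.0938,0.003,0,60]]'
python3 - <<'E'
from h import *
p=snap('wrist','w6.png');s=r.sense();print(s['tool_pos'],s['tcp_rot'])
for l,z in(('key_bow',76),('key_tip',26),('lock_slot',112)):
  for d in r.pinpoint(p,l)[:2]: print(l,d,at(p,d['uv'],z))
h=cv2.cvtColor(np.array(p['image']),cv2.COLOR_RGB2HSV);m=cv2.inRange(h,(100,120,30),(125,255,255))
n,lab,st,c=cv2.connectedComponentsWithStats(m)
for i in range(1,n):
    if st[i,4]>150: print(st[i],c[i],at(p,c[i],76))
E
```

```text
time: 35.75
tool_pos: [583.8, -362.6, 196.4]
tcp_rot: [-179.5, 0.7, -86.8]
ft_force: [0.4, 0.2, 0.2]
finger_gap: 51.6
[ 584.12423803 -361.45313752  197.65312208] [-179.46372932    0.6741665   -86.74805225]
key_bow {'uv': [279.3, 204.5], 'conf': 0.95} [ 591.3428015  -363.60858302   76.        ]
key_tip {'uv': [274.6, 186.8], 'conf': 0.88} [ 594.42661155 -359.20358569   26.        ]
[268 176  17  54 718] [275.954039  203.4275766] [ 591.99979778 -361.15181195   76.        ]
```

View pics/w6.png

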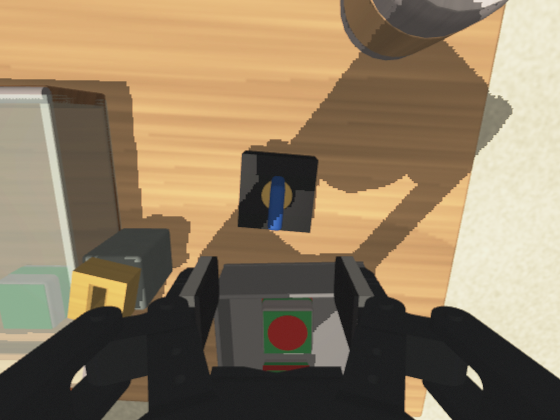

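The key's blue grip is at (276,204) in its black stand, whose top face is centred near (278,192). The lock is at (105,290).

Run:
```python
from h import *
np.set_printoptions(precision=1,suppress=True)
p=snap('wrist')
c=np.array([at(p,q,48)[:2] for q in((243,152),(317,157),(312,232),(239,228))]);print(c,c.mean(0))
for i in range(4):
    d=c[(i+1)%4]-c[i];print(np.linalg.norm(d),np.degrees(np.arctan2(d[1],d[0]))%90)
h=cv2.cvtColor(np.array(p['image']),cv2.COLOR_RGB2HSV);m=cv2.inRange(h,(100,120,30),(125,255,255))
m[:170]=0;m[240:]=0;m[:,:260]=0;m[:,295:]=0
for r0 in range(174,234,5):
    xs=np.where(m[r0])[0]
    if len(xs): print(r0,xs.min(),xs.max(),at(p,(xs.mean(),r0),95)[:2],int(np.array(p['image'])[r0,int(xs.mean()),2]))
for X in((592,-361.5,95),(592,-361.5,57)): 
  for s in(-16,16): print(X,s,proj(p,np.array(X)+[s,0,0]))
go(592,-361.5,79,-90.5)
```

```text
[[ 625.9 -331.2]
 [ 625.4 -389.6]
 [ 563.2 -390.9]
 [ 563.  -329.9]] [ 594.4 -360.4]
58.43326310712881 89.53191730458113
62.19759995381535 1.211420734061818
61.002329214008746 0.19493457881476672
62.881152101148274 88.85576085830314
179 275 285 [ 614. -361.] 75
184 275 285 [ 610.6 -361.2] 75
189 274 286 [ 607.2 -361.4] 95
194 274 286 [ 603.8 -361.6] 98
199 273 285 [ 600.4 -361.2] 97
204 273 285 [ 596.9 -361.4] 98
209 272 284 [ 593.4 -360.9] 98
214 271 284 [ 589.8 -360.8] 97
219 271 284 [ 586.3 -361. ] 192
224 271 284 [ 582.7 -361.2] 191
229 271 282 [ 579.1 -360.7] 176
(592, -361.5, 95) -16 [277.4 233.3]
(592, -361.5, 95) 16 [280.2 187.9]
(592, -361.5, 57) -16 [277.7 218.2]
(592, -361.5, 57) 16 [280.1 178.6]
shift [0.0024, -0.0053, 0.1219] turn 3.9 n>= 3
```

```bash
python3 -m jog '[[0.002,-0.007,0,2.8,45],[0.002,-0.007,0.05,2.8,45],[0.002,-0.007,0.09,2.8,45],[0.002,-0.007,0.12,2.8,45],[0.002,-0.007,0.12,2.8,45],[0.002,-0.007,0.12,2.8,45]]'; python3 -c "
from h import *
go(593.5,-361,79,-89.5)"
```

```text
time: 36.6
tool_pos: [593.7, -360.2, 81.8]
tcp_rot: [-179.3, 0.5, -89.4]
ft_force: [1.1, 0.1, 1.0]
finger_gap: 38.2
shift [0.0008, 0.0002, 0.0028] turn 0.1 n>= 1
```

```bash
python3 -m jog '[[0.0008,0,0.001,0,5],[0.0008,0,0.001,0,5],[0.0008,0,0.001,0,5],[0.0008,0,0.001,0,5],[0.0008,0,0.001,0,5],[0.0008,0,0.001,0,5]]' 80; python3 -m jog '[[0,0,-0.03,0,5],[0,0,-0.07,0,5],[0,0,-0.12,0,5],[0,0,-0.12,0,5],[0,0,-0.12,0,5]]'
python3 - <<'E'
from h import *
p=snap('wrist','w7.png')
for l,z in(('key_bow',76),('key_tip',26),('lock_slot',112)):
  for d in r.pinpoint(p,l)[:2]: print(l,d,(np.linalg.inv(np.array(p['tool_from_camera'])),)[0:0],at(p,d['uv'],z))
T=np.array(p['tool_from_camera'])
for X in((0,0,3),(0,0,53)):
  c=np.linalg.inv(T)@np.append(X,1.);u=np.array(p['K'])@c[:3];print(u[:2]/u[2])
go(540,-240,210,-80)
E
```

```text
time: 37.2
tool_pos: [595.4, -362.1, 84.4]
tcp_rot: [-179.1, 0.4, -89.4]
ft_force: [-1.0, -0.0, 7.0]
finger_gap: 8.9
time: 37.7
tool_pos: [594.9, -364.0, 208.6]
tcp_rot: [-178.8, 0.2, -89.4]
ft_force: [0.5, -0.5, -1.5]
finger_gap: 8.8
key_bow {'uv': [276.0, 292.0], 'conf': 0.71} () [ 528.24818839 -364.84281856   76.        ]
lock_slot {'uv': [104.8, 316.3], 'conf': 0.72} () [ 526.57591054 -243.16525001  112.        ]
[274.56562008 293.23885279]
[274.98086571 247.20352488]
shift [-0.1229, 0.0511, -0.0074] turn -9.4 n>= 3
```

View pics/w7.png

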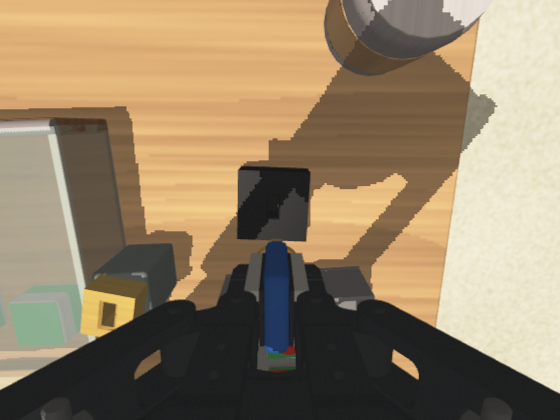

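The key is held upright and centred in the jaws, with its grip at (276,295). I move to see the slot from close by.

```bash
python3 - <<'E'
from h import *
p=snap('wrist');T=np.array(p['tool_from_camera'])
for X in((0,16,-10.6),(0,-16,-10.6),(0,-16,31)):
  c=np.linalg.inv(T)@np.append(X,1.);u=np.array(p['K'])@c[:3];print(X,u[:2]/u[2])
go(468,-243,215,-87)
E
python3 -m jog '[[-0.121,0.128,-0.01,-2,5],[-0.121,0.128,-0.01,-2,5],[-0.121,0.128,-0.01,-2,5],[-0.121,0.128,-0.01,-2,5],[-0.121,0.128,-0.01,-2,5],[-0.121,0.128,-0.01,-2,5],[-0.121,0.128,-0.01,-2,5]]'
python3 - <<'E'
from h import *
np.set_printoptions(precision=1,suppress=True)
p=snap('wrist','w8.png');s=r.sense();print(s['tool_pos'],s['tcp_rot'])
d=r.pinpoint(p,'lock_slot')[0];print(d,at(p,d['uv'],112))
u,v=proj(p,np.array([526.5,-243,112]));print(u,v)
u,v=int(d['uv'][0]),int(d['uv'][1]);u0,v0=max(u-60,0),max(v-45,0);print('crop',u0,v0)
cv2.imwrite('pics/c8.png',cv2.resize(p['image'][v0:v0+90,u0:u0+120][:,:,::-1],None,fx=6.5,fy=6.5,interpolation=cv2.INTER_CUBIC))
E
```

```text
(0, 16, -10.6) [274.49868355 349.8852962 ]
(0, -16, -10.6) [274.28937855 271.26767511]
(0, -16, 31) [274.75982623 232.37080383]
shift [-0.1207, 0.1231, -0.0134] turn -2.4 n>= 4
time: 38.65
tool_pos: [463.6, -243.3, 211.4]
tcp_rot: [-179.2, 0.5, -87.4]
ft_force: [0.3, 0.5, 0.5]
finger_gap: 8.8
[ 463.7 -243.4  211.3] [-179.2    0.5  -87.4]
{'uv': [280.9, 129.6], 'conf': 0.94} [ 525.  -243.3  112. ]
280.5025979184053 127.09038987685388
crop 220 84
```

View pics/c8.png

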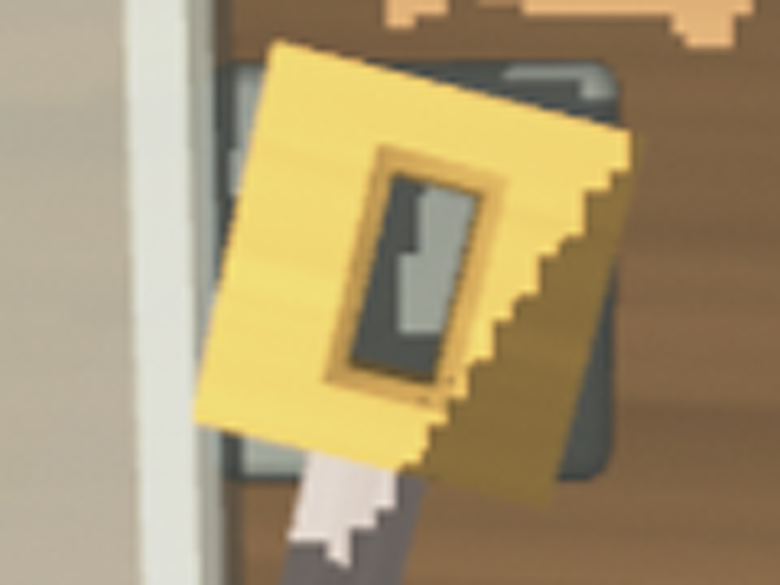

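The slot is clear, centred near (415,275) in the crop. Its length is tilted about 14° clockwise from the image vertical.

```bash
cat > ins.py <<'E'
from h import *
S=np.array([float(v) for v in open('slot.txt').read().split()])
def tgt(ztip):
    s=r.sense();yaw=S[2]-90
    # keep measured tilt: tool z axis in world
    zt=R.from_euler('xyz',s['tcp_rot'],degrees=True).as_matrix()[:,2]
    P=np.array([S[0],S[1],ztip])-58.4*zt
    print('tip',(s['tool_pos']+58.4*zt).round(1),'yaw',s['tcp_rot'][2].round(1));go(*P,yaw)
E
python3 - <<'E'
from h import *
np.set_printoptions(precision=1,suppress=True)
p=snap('wrist')
f=lambda q:at(p,(q[0]/6.5+220-.42,q[1]/6.5+84-.42),112)[:2]
for c in([(272,40),(635,130),(550,507),(195,422)],[(380,145),(510,180),(447,408),(323,382)]):
    c=np.array([f(q) for q in c]);m=c.mean(0);print(m)
    for i in range(4): d=c[(i+1)%4]-c[i];print(np.linalg.norm(d),np.degrees(np.arctan2(d[1],d[0]))%90)
E
```

```text
[ 527.  -244.7]
35.03149328986291 79.28658224113364
36.088569600821174 80.94348966373437
35.676501463894745 79.24671154608504
36.05085655799455 79.91990418758995
[ 526.8 -244.9]
12.717172526611858 78.09370397840772
22.035383911301388 77.36803319264595
12.286462824046602 80.93424879842811
22.643105165523792 78.51559279302454
```

```bash
echo 526.9 -244.8 -10.2 > slot.txt; python3 -c "
from ins import *
tgt(130)"
```

```text
tip [ 464.4 -242.8  152.9] yaw -87.4
shift [0.005, -0.062, 0.0237] turn 12.8 n>= 2
```

```bash
python3 -m jog '[[0.005,-0.03,0,6,5],[0.005,-0.062,0,12.8,5],[0.005,-0.062,0.024,12.8,5],[0.005,-0.062,0.024,12.8,5],[0.005,-0.062,0.024,12.8,5]]'; python3 -c "
from ins import *
tgt(105)
p=snap('wrist')
d=r.pinpoint(p,'lock_slot');print(d[:1])
for d in r.pinpoint(p,'key_tip')[:1]: print(d)
cv2.imwrite('pics/w9.png',cv2.resize(p['image'][170:330,190:360][:,:,::-1],None,fx=3.7,fy=3.7,interpolation=cv2.INTER_CUBIC))
"
```

```text
time: 39.3
tool_pos: [525.4, -245.2, 187.0]
tcp_rot: [-179.5, 0.7, -100.2]
ft_force: [0.4, 0.4, -0.8]
finger_gap: 9.1
tip [ 526.  -244.6  128.6] yaw -100.2
shift [0.0004, -0.0007, 0.0236] turn 0.0 n>= 1
[{'uv': [270.6, 234.8], 'conf': 0.69}]
{'uv': [273.0, 247.9], 'conf': 0.57}
```

```bash
python3 -m jog '[[0.0004,-0.0007,0.01,0,5],[0.0004,-0.0007,0.018,0,5],[0.0004,-0.0007,0.023,0,5],[0.0004,-0.0007,0.023,0,5],[0.0004,-0.0007,0.023,0,5]]'; python3 -c "
from ins import *
tgt(90)"
```

```text
time: 39.95
tool_pos: [527.1, -246.1, 166.0]
tcp_rot: [-179.3, 0.6, -100.2]
ft_force: [0.1, -0.4, 0.3]
finger_gap: 9.0
tip [ 528.  -245.6  107.7] yaw -100.2
shift [-0.0005, 0.0014, 0.0176] turn -0.0 n>= 1
```

```bash
python3 -m jog '[[0,0.001,0.005,0,5],[0,0.001,0.01,0,5],[0,0.001,0.015,0,5],[0,0.001,0.016,0,5],[0,0.001,0.016,0,5]]'; python3 -c "
from ins import *
tgt(90)"
```

```text
time: 40.45
tool_pos: [527.3, -246.0, 150.0]
tcp_rot: [-179.2, 0.6, -100.2]
ft_force: [6.1, -0.9, 0.4]
finger_gap: 8.7
tip [ 528.3 -245.6   91.6] yaw -100.2
shift [-0.0005, 0.0015, 0.0016] turn 0.0 n>= 1
```

```bash
python3 -m jog '[[0,-0.0005,0.002,0,5],[0,-0.0005,0.003,0,5],[0,-0.0005,0.003,0,5]]'; python3 -m jog '[[0,0,0,6,5],[0,0,0,12,5],[0,0,0,18,5],[0,0,0,24,5],[0,0,0,30,5],[0,0,0,30,5]]'; python3 -c "
from ins import *
tgt(90);print(r.sense()['wrist_torque'])"
```

```text
time: 40.75
tool_pos: [527.8, -246.1, 148.2]
tcp_rot: [-179.2, 0.6, -100.2]
ft_force: [-3.5, 2.4, 15.3]
finger_gap: 8.7
time: 41.35
tool_pos: [527.7, -246.3, 148.4]
tcp_rot: [-179.6, 0.9, -130.4]
ft_force: [-0.0, -0.2, 6.5]
finger_gap: 9.2
tip [ 528.6 -245.9   90. ] yaw -130.4
shift [0.0003, 0.002, -0.0001] turn -30.2 n>= 4
[-0.06386382  0.02557366 -0.02780086]
```

```bash
python3 -m jog '[[0,0,0,6,5],[0,0,0,12,5],[0,0,0,18,5],[0,0,0,24,5],[0,0,0,28,5],[0,0,0,28,5]]'; python3 -c "
from bench import r
s=r.sense();print(s['wrist_torque'],s['joint_pos'])";python3 -m jog '[[0,0,0,4,5],[0,0,0,6,5],[0,0,0,6,5]]'; python3 -c "
from bench import r
s=r.sense();print(s['wrist_torque'],s['joint_pos'])"
```

```text
time: 41.95
tool_pos: [526.8, -246.8, 148.4]
tcp_rot: [180.0, 0.9, -158.6]
ft_force: [-3.9, -1.8, 7.7]
finger_gap: 8.9
[-0.28629259  0.74577618  0.00290545] [-30.5816577    8.32524067  95.51265694   0.74612807  75.65100313
 127.80255723]
time: 42.25
tool_pos: [526.4, -246.9, 148.4]
tcp_rot: [179.9, 0.8, -164.6]
ft_force: [-0.8, 0.8, 5.6]
finger_gap: 9.1
[-0.01924053  0.14777     0.02110605] [-30.5885334    8.31931737  95.52006211   0.71030697  75.68830925
 133.88034735]
```

```bash
python3 -m jog '[[0,0,0,4,5],[0,0,0,4,5],[0,0,0,4,5]]'; python3 -c "
from bench import r
print(r.sense()['wrist_torque'])";python3 -m jog '[[0,0,0,3,5],[0,0,0,3,5],[0,0,0,3,5]]'; python3 -c "
from bench import r
print(r.sense()['wrist_torque'])"
```

```text
time: 42.55
tool_pos: [526.2, -247.0, 148.4]
tcp_rot: [179.8, 0.8, -168.7]
ft_force: [0.3, 0.4, 6.0]
finger_gap: 9.0
[0.03715232 0.01960678 0.02857192]
time: 42.85
tool_pos: [526.1, -247.0, 148.4]
tcp_rot: [179.8, 0.8, -171.7]
ft_force: [0.7, -0.1, 5.3]
finger_gap: 9.2
[ 0.02812299 -0.10345848  0.01746682]
```

```bash
python3 -m jog '[[0,0,0,4,5],[0,0,0,4,5],[0,0,0,4,5]]'; python3 -c "
from bench import r
print(r.sense()['wrist_torque'])";python3 -m jog '[[0,0,0,3,5],[0,0,0,3,5],[0,0,0,3,5]]'
python3 - <<'E'
from h import *
s=r.sense();print(s['wrist_torque'],s['joint_pos'])
p=snap('wrist','w10.png');cv2.imwrite('pics/c10.png',cv2.resize(p['image'][:,:,::-1],None,fx=1.4,fy=1.4))
E
```

```text
time: 43.15
tool_pos: [525.9, -247.0, 148.4]
tcp_rot: [179.7, 0.7, -175.7]
ft_force: [-0.2, -0.1, 5.2]
finger_gap: 8.9
[-0.03194993 -0.05047994  0.08637347]
time: 43.45
tool_pos: [525.9, -247.1, 148.4]
tcp_rot: [179.7, 0.7, -178.6]
ft_force: [0.9, 0.1, 5.3]
finger_gap: 9.1
[-0.11859654 -0.11633634  0.31541279] [-30.58598491   8.3072338   95.52839334   0.6343422   75.7499905
 147.88369004]
```

View pics/c10.png

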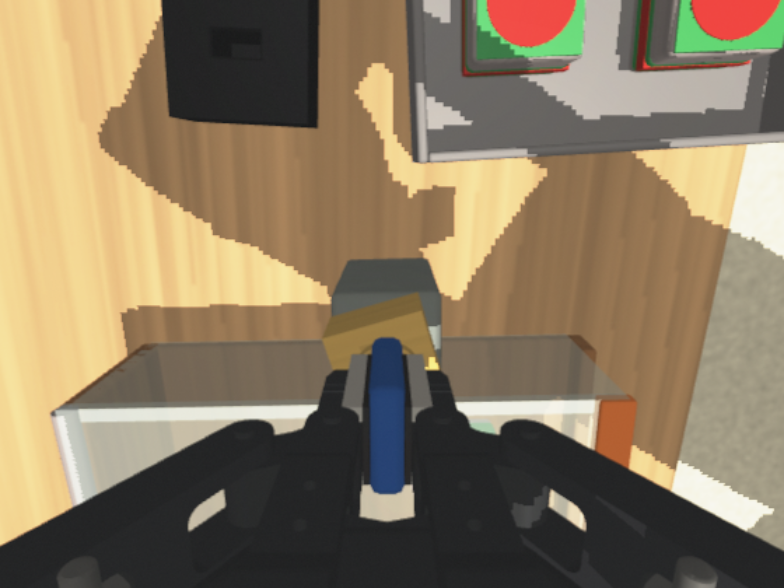

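The flap lies flat with the tongue side turned over it. The rotor edge at (322,335)–(420,297) lags the key by about 18°, which is the slot's play. The turning torque has jumped to 0.3 N m, so the lock is at its stop. I press once more, release and rise.

```bash
python3 -m jog '[[0,0,0.0005,1.5,5],[0,0,0.0005,1.5,5],[0,0,0.0005,1.5,5]]'; python3 -c "
from bench import r
s=r.sense();print(s['wrist_torque'],s['joint_pos'][5])"; python3 -m jog '[[0,0,0,0,20],[0,0,0,0,20],[0,0,0,0,30],[0,0,0,0,30]]'; python3 -m jog '[[0,0,-0.02,0,30],[0,0,-0.06,0,30],[0,0,-0.12,0,30],[0,0,-0.12,0,30],[0,0,-0.12,0,30]]';python3 -c "
from h import *
go(420,-243,270,-95)"
```

```text
time: 43.8
tool_pos: [525.9, -247.1, 148.4]
tcp_rot: [179.7, 0.7, 179.9]
ft_force: [-1.9, 0.6, 7.3]
finger_gap: 8.9
[0.11732056 0.14513104 0.59420831] 149.35022560265872
time: 44.2
tool_pos: [525.4, -247.0, 147.7]
tcp_rot: [179.7, 0.6, 179.9]
ft_force: [-0.2, -0.6, 0.1]
finger_gap: 25.9
time: 44.7
tool_pos: [525.5, -248.5, 271.0]
tcp_rot: [179.8, 0.9, 179.9]
ft_force: [0.3, 0.0, -1.1]
finger_gap: 25.3
shift [0.1055, 0.0053, -0.0006] turn -85.1 n>= 10
```

```bash
python3 -m jog '[[0.1,0,0,-20,30],[0.1,0,0,-40,30],[0.1,0,0,-60,30],[0.1,0,0,-80,30],[0.1,0,0,-80,30],[0.1,0,0,-80,30],[0.1,0,0,-80,30],[0.1,0,0,-80,30]]'; python3 -m jog '[[0,0,0,-10,30],[0,0,0,-19,30],[0,0,0,-19,30],[0,0,0,-19,30]]'
python3 - <<'E'
from h import *
from tins import tins
np.set_printoptions(precision=1,suppress=True)
p=snap('wrist');a=snap('scene');b=snap('top');print(r.sense()['tcp_rot'])
for n,q in(('w',p),('s',a),('t',b)):
    for l,z in(('key_bow',140),('flap_edge',96),('tumbler0',18),('jug',26)):
        for d in r.pinpoint(q,l)[:2]: print(n,l,np.round(d['uv'],0),round(d['conf'],2),at(q,d['uv'],z))
print('pred edge', proj(a,np.array([655-226*.998,-67-226*.058,97])),proj(b,np.array([655-226*.998,-67-226*.058,97])))
# blue bow and steel tongue in wrist view
h=cv2.cvtColor(np.array(p['image']),cv2.COLOR_RGB2HSV)
def blobs(nm,m,z,amin):
    n,l,s,c=cv2.connectedComponentsWithStats(m)
    for i in range(1,n):
        if s[i,4]>amin:
            W=np.array([at(p,q,z)[:2] for q in cv2.boxPoints(cv2.minAreaRect(np.argwhere(l==i)[:,::-1].astype(np.float32)))])
            e=W[1]-W[0];e2=W[2]-W[1]
            print(nm,s[i],'c',W.mean(0),np.linalg.norm(e),np.linalg.norm(e2),np.degrees(np.arctan2(e[1],e[0]))%180)
blobs('blue',cv2.inRange(h,(100,120,30),(125,255,255)),159,150)
blobs('yellow',cv2.inRange(h,(20,110,70),(32,255,255)),112,300)
for t in tins(b,64,60): print(t)
E
```

```text
time: 45.5
tool_pos: [424.6, -247.7, 266.8]
tcp_rot: [-179.5, 0.5, -111.0]
ft_force: [0.7, -0.1, -0.1]
finger_gap: 25.8
time: 45.9
tool_pos: [423.8, -247.1, 264.3]
tcp_rot: [-179.5, 0.4, -92.0]
ft_force: [0.2, -0.0, -0.7]
finger_gap: 25.3
[-179.4    0.4  -92.1]
w key_bow [264.  65.] 0.65 [ 526.  -242.7  140. ]
w flap_edge [ 81. 202.] 0.87 [427.2 -76.7  96. ]
w tumbler0 [98. 75.] 0.46 [539.9 -71.1  18. ]
w jug [393.   6.] 0.63 [ 588.3 -360.6   26. ]
w jug [408. 167.] 0.52 [ 437.7 -383.5   26. ]
s key_bow [170. 199.] 0.64 [ 538.  -238.6  140. ]
s key_bow [345. 367.] 0.55 [778.  217.4 140. ]
s flap_edge [261. 194.] 0.68 [414.8 -81.   96. ]
s tumbler0 [345. 368.] 0.85 [720.  210.5  18. ]
s tumbler0 [304. 346.] 0.69 [703.1 124.3  18. ]
s jug [302. 346.] 0.7 [709.6 124.   26. ]
s jug [411. 380.] 0.6 [705.1 327.5  26. ]
t key_bow [379. 164.] 0.52 [ 528.4 -242.2  140. ]
t key_bow [431. 228.] 0.22 [ 386.8 -349.6  140. ]
t flap_edge [304. 215.] 0.93 [422.9 -77.   96. ]
t tumbler0 [182. 103.] 0.94 [715.4 218.   18. ]
t tumbler0 [222. 106.] 0.81 [707.1 118.1  18. ]
t jug [133. 104.] 0.98 [713.4 337.3  26. ]
t jug [377. 167.] 0.18 [ 546.8 -261.8   26. ]
pred edge [258.7 197.6] [305.3 212.3]
blue [ 240   49   51   29 1094] c [ 523.9 -244.3] 30.844226399098687 13.14611622158352 96.33963300677847
yellow [239  36  48  22 357] c [ 542.5 -240. ] 35.125850447159074 7.8724326552523625 98.86502061426825
yellow [247  63  53  40 948] c [ 517.1 -248.2] 35.8770354260437 18.50106357981079 105.53899418547121
{'uv': (434, 225), 'xy': array([ 399. , -379.9]), 'size': (np.float64(40.7), np.float64(39.8)), 'ang': np.float64(5.0), 'red': np.float64(0.56)}
```

```bash
python3 -c "
from bench import r
print(r.hand_in())"
```

```text
the job is handed in; nothing more can be done
None
```

The job is done and handed in at about 46 s, well under the 210 s limit. `r.hand_in()` gives no verdict.

**What I did**
- **Tins:** I put the three good tins in the tray in front of the drip cone and the two red-marked tins in the grey bin. One reject had been knocked about 23 mm before I reached it, so I measured it again before picking it up.
- **Flap:** I pushed it shut until it met a hard stop at the height where it should lie level.
- **Key:** I put it in the lock until its collar rested on the rotor, then turned it clockwise. At the end the turning torque climbed to about 0.6 N m, far above the 0.05 N m friction, so the lock is at its stop. I then let go of the key.

**Last checks**
- **Flap:** its edge is within 4 px of the expected shut position in the scene and top pictures, and within about 2 mm in the wrist one.
- **Key:** its grip is centred over the slot at the right height for fully in.
- **Rotor:** it has turned about 61 to 64° from where I first measured it, where about 61° was expected. That angle is rough: one partly hidden edge gave a value about 7° different.
- **Jug and tumblers:** they show where they were at the start, within about 3 px.

**Failed or uncertain checks**
- **Final tin check:** it found only one reject in the bin and none of the goods, probably because the arm and the acrylic flap hid them from the colour search. All five showed in their places in the picture taken just before I shut the flap, and both rejects showed in the bin while I was turning the key.
- **First tin placed:** a finger leaned on something sideways with about 26 N as the gripper opened, so I opened it less for the rest.
- **Final picture:** my picture views were used up, so the last checks were by numbers only.

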